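# Reload the salon bottle caddy in mirrored order

### The job

Stack the empty four-bay caddy tray onto the aluminium base so that it sits fully down between the four corner guides. Then move the four bottles from the chrome rack into the tray's bays, one in each, standing upright and in the reverse order: the bottle now nearest the robot goes in the bay farthest from it, the farthest in the nearest, and the middle two swap likewise. Never drop or knock over a bottle, do not drop the tray, and leave the bowl, the carton and the big white bottle at the side where they are.

Things in the scene. Friction and masses are not known exactly. Their poses are not given: they have to be found in the camera images.
- bottle_tall: the tallest slim round bottle: white body 40 mm across up to 106 mm, shoulder, white round cap 26 mm across, 140 mm high in all; about 0.22 kg. Origin: centre of its underside, z up. Loose, like all four bottles; each stands in its cup with its underside 11 mm above the table.
- bottle_square: the square bottle: white body 40 x 40 mm, 98 mm high, sides along its x and y axes (turned at most 15 degrees against the row), black square cap 30 x 30 mm on top, 120 mm high in all; about 0.22 kg. Origin: centre of its underside, z up. Loose.
- bottle_jar: the low jar: round, 44 mm across all the way up, 80 mm high, white with a full-width flat black lid (upper 22 mm); about 0.2 kg. Origin: centre of its underside, z up. Loose.
- bottle_nozzle: the applicator bottle: round white body 40 mm across up to 90 mm, with a black pointed nozzle on top (20 mm across at its foot), 112 mm high in all; about 0.18 kg. Origin: centre of its underside, z up. Loose.
- cup_tall: one of four like steel cups, fixed 66 mm apart in a row on the rack: the one holding the tallest bottle at the start. 62 mm square, 14 mm high, walls and floor 3 mm. Origin: centre of its underside, 8 mm above the table; x along the row, away from the robot within 12 deg. The rack: dark plate 296 x 84 mm, chrome rail round it 35 mm high. The cups' order changes each start.
- cup_square: one of four like steel cups, fixed 66 mm apart in a row on the rack: the one holding the square bottle at the start. 62 mm square, 14 mm high, walls and floor 3 mm. Origin: centre of its underside, 8 mm above the table; x along the row, away from the robot within 12 deg. The rack: dark plate 296 x 84 mm, chrome rail round it 35 mm high. The cups' order changes each start.
- cup_jar: one of four like steel cups, fixed 66 mm apart in a row on the rack: the one holding the jar at the start. 62 mm square, 14 mm high, walls and floor 3 mm. Origin: centre of its underside, 8 mm above the table; x along the row, away from the robot within 12 deg. The rack: dark plate 296 x 84 mm, chrome rail round it 35 mm high. The cups' order changes each start.
- cup_nozzle: one of four like steel cups, fixed 66 mm apart in a row on the rack: the one holding the applicator bottle at the start. 62 mm square, 14 mm high, walls and floor 3 mm. Origin: centre of its underside, 8 mm above the table; x along the row, away from the robot within 12 deg. The rack: dark plate 296 x 84 mm, chrome rail round it 35 mm high. The cups' order changes each start.
- tray: loose grey caddy tray, 260 (x) x 66 mm (y), 0.35 kg; walls 30 mm high, floor 4. Origin: centre of its underside, z up. Four bays 58 x 58 mm inside, centred at x = -97, -35, 35, 97 mm. Upright handle panel in its middle, 12 mm thick (x), 40 wide (y), top 80 mm above the underside: grip across the 12 mm. Alike turned by 180 deg, either way will do. Starts on the table, x away from the robot within 12 deg.
- base: fixed aluminium base, 282 (x, away from the robot within 12 deg) x 88 mm (y), flat deck 25 mm above the table. Origin: centre of its underside. Four corner guides, tips 46 mm above the table, flared outward; the tray fits between them with 2.5 mm to spare each side, centred on the base, x along x; bay floors are then 29 mm above the table. Rack, base and tray lie side by side, 220 mm apart, in any order.
- bowl: bystander: black mixing bowl, 120 mm across, 55 mm high, at the left side. Origin: centre of its underside. Leave it alone.
- carton: bystander: plain brick-red carton, 170 x 50 x 40 mm, lying at the right side. Origin: centre of its underside. Leave it alone.
- developer: bystander: big white bottle, 72 mm across, 150 mm high, standing at the left side behind the bowl. Origin: centre of its underside. Leave it alone.
There are look-alikes about, which are no part of the job. Leave any purple look-alike of the bottle_square alone. What is shaped like the bottle_nozzle but purple is not meant.

How it is judged:
On the way:
1. the empty tray is stacked on the base, down between its guides and let go, while all four bottles still stand in their cups (horizontal distance between tray and base below 0.007 m and z of tray in the frame of base between 0.022 and 0.028 m and angle between the x axis of tray and the x axis of base, either way round below 0.05 rad and angle between tray's own z axis and vertical below 0.03 rad and contact force between the fingers and tray below 0.1 N and horizontal distance between bottle_tall and cup_tall below 0.02 m and horizontal distance between bottle_square and cup_square below 0.02 m and horizontal distance between bottle_jar and cup_jar below 0.02 m and horizontal distance between bottle_nozzle and cup_nozzle below 0.02 m and height (world z) of each of bottle_tall, bottle_square, bottle_jar, bottle_nozzle below 0.025 m), for 0.2 s.
At the end, for the whole second after the job is handed in: Tray on the base: centred within 7 mm, aligned within 0.05 rad, down on the deck within 3 mm. Each bottle at rest, upright within 0.12 rad, on the floor of its own bay (14 mm from its centre in x and y, 5 mm in height); from near to far they follow the cups' order reversed (horizontal distance between tray and base below 0.007 m and z of tray in the frame of base between 0.022 and 0.028 m and angle between the x axis of tray and the x axis of base, either way round below 0.05 rad and angle between tray's own z axis and vertical below 0.03 rad and linear speed of each of tray, bottle_tall, bottle_square, bottle_jar, bottle_nozzle below 0.02 m/s and (x of bottle_tall in the frame of base between -0.111 and -0.083 m or x of bottle_tall in the frame of base between -0.049 and -0.021 m or x of bottle_tall in the frame of base between 0.021 and 0.049 m or x of bottle_tall in the frame of base between 0.083 and 0.111 m) and y of bottle_tall in the frame of base between -0.014 and 0.014 m and z of bottle_tall in the frame of base between 0.024 and 0.034 m and angle between each of bottle_tall, bottle_square, bottle_jar, bottle_nozzle's own z axis and vertical below 0.12 rad and (x of bottle_square in the frame of base between -0.111 and -0.083 m or x of bottle_square in the frame of base between -0.049 and -0.021 m or x of bottle_square in the frame of base between 0.021 and 0.049 m or x of bottle_square in the frame of base between 0.083 and 0.111 m) and y of bottle_square in the frame of base between -0.014 and 0.014 m and z of bottle_square in the frame of base between 0.024 and 0.034 m and (x of bottle_jar in the frame of base between -0.111 and -0.083 m or x of bottle_jar in the frame of base between -0.049 and -0.021 m or x of bottle_jar in the frame of base between 0.021 and 0.049 m or x of bottle_jar in the frame of base between 0.083 and 0.111 m) and y of bottle_jar in the frame of base between -0.014 and 0.014 m and z of bottle_jar in the frame of base between 0.024 and 0.034 m and (x of bottle_nozzle in the frame of base between -0.111 and -0.083 m or x of bottle_nozzle in the frame of base between -0.049 and -0.021 m or x of bottle_nozzle in the frame of base between 0.021 and 0.049 m or x of bottle_nozzle in the frame of base between 0.083 and 0.111 m) and y of bottle_nozzle in the frame of base between -0.014 and 0.014 m and z of bottle_nozzle in the frame of base between 0.024 and 0.034 m and ((x of cup_square in the frame of cup_tall below 0 m and ((x of bottle_square in the frame of base above -0.066 m and x of bottle_tall in the frame of base below -0.066 m) or (x of bottle_square in the frame of base above 0 m and x of bottle_tall in the frame of base below 0 m) or (x of bottle_square in the frame of base above 0.066 m and x of bottle_tall in the frame of base below 0.066 m))) or (x of cup_square in the frame of cup_tall above 0 m and ((x of bottle_tall in the frame of base above -0.066 m and x of bottle_square in the frame of base below -0.066 m) or (x of bottle_tall in the frame of base above 0 m and x of bottle_square in the frame of base below 0 m) or (x of bottle_tall in the frame of base above 0.066 m and x of bottle_square in the frame of base below 0.066 m)))) and ((x of cup_jar in the frame of cup_tall below 0 m and ((x of bottle_jar in the frame of base above -0.066 m and x of bottle_tall in the frame of base below -0.066 m) or (x of bottle_jar in the frame of base above 0 m and x of bottle_tall in the frame of base below 0 m) or (x of bottle_jar in the frame of base above 0.066 m and x of bottle_tall in the frame of base below 0.066 m))) or (x of cup_jar in the frame of cup_tall above 0 m and ((x of bottle_tall in the frame of base above -0.066 m and x of bottle_jar in the frame of base below -0.066 m) or (x of bottle_tall in the frame of base above 0 m and x of bottle_jar in the frame of base below 0 m) or (x of bottle_tall in the frame of base above 0.066 m and x of bottle_jar in the frame of base below 0.066 m)))) and ((x of cup_jar in the frame of cup_square below 0 m and ((x of bottle_jar in the frame of base above -0.066 m and x of bottle_square in the frame of base below -0.066 m) or (x of bottle_jar in the frame of base above 0 m and x of bottle_square in the frame of base below 0 m) or (x of bottle_jar in the frame of base above 0.066 m and x of bottle_square in the frame of base below 0.066 m))) or (x of cup_jar in the frame of cup_square above 0 m and ((x of bottle_square in the frame of base above -0.066 m and x of bottle_jar in the frame of base below -0.066 m) or (x of bottle_square in the frame of base above 0 m and x of bottle_jar in the frame of base below 0 m) or (x of bottle_square in the frame of base above 0.066 m and x of bottle_jar in the frame of base below 0.066 m)))) and ((x of cup_nozzle in the frame of cup_tall below 0 m and ((x of bottle_nozzle in the frame of base above -0.066 m and x of bottle_tall in the frame of base below -0.066 m) or (x of bottle_nozzle in the frame of base above 0 m and x of bottle_tall in the frame of base below 0 m) or (x of bottle_nozzle in the frame of base above 0.066 m and x of bottle_tall in the frame of base below 0.066 m))) or (x of cup_nozzle in the frame of cup_tall above 0 m and ((x of bottle_tall in the frame of base above -0.066 m and x of bottle_nozzle in the frame of base below -0.066 m) or (x of bottle_tall in the frame of base above 0 m and x of bottle_nozzle in the frame of base below 0 m) or (x of bottle_tall in the frame of base above 0.066 m and x of bottle_nozzle in the frame of base below 0.066 m)))) and ((x of cup_nozzle in the frame of cup_square below 0 m and ((x of bottle_nozzle in the frame of base above -0.066 m and x of bottle_square in the frame of base below -0.066 m) or (x of bottle_nozzle in the frame of base above 0 m and x of bottle_square in the frame of base below 0 m) or (x of bottle_nozzle in the frame of base above 0.066 m and x of bottle_square in the frame of base below 0.066 m))) or (x of cup_nozzle in the frame of cup_square above 0 m and ((x of bottle_square in the frame of base above -0.066 m and x of bottle_nozzle in the frame of base below -0.066 m) or (x of bottle_square in the frame of base above 0 m and x of bottle_nozzle in the frame of base below 0 m) or (x of bottle_square in the frame of base above 0.066 m and x of bottle_nozzle in the frame of base below 0.066 m)))) and ((x of cup_nozzle in the frame of cup_jar below 0 m and ((x of bottle_nozzle in the frame of base above -0.066 m and x of bottle_jar in the frame of base below -0.066 m) or (x of bottle_nozzle in the frame of base above 0 m and x of bottle_jar in the frame of base below 0 m) or (x of bottle_nozzle in the frame of base above 0.066 m and x of bottle_jar in the frame of base below 0.066 m))) or (x of cup_nozzle in the frame of cup_jar above 0 m and ((x of bottle_jar in the frame of base above -0.066 m and x of bottle_nozzle in the frame of base below -0.066 m) or (x of bottle_jar in the frame of base above 0 m and x of bottle_nozzle in the frame of base below 0 m) or (x of bottle_jar in the frame of base above 0.066 m and x of bottle_nozzle in the frame of base below 0.066 m))))); the robot touches nothing.
It fails at once if a bottle is knocked over (tilted more than 0.6 rad) (angle between any of bottle_tall, bottle_square, bottle_jar, bottle_nozzle's own z axis and vertical above 0.6 rad).
It fails at once if a bottle or the tray is dropped (moving faster than 0.7 m/s while not held by the fingers: a fall of about 25 mm) ((linear speed of tray above 0.7 m/s and contact force between the fingers and tray below 0.05 N) or (linear speed of bottle_tall above 0.7 m/s and contact force between the fingers and bottle_tall below 0.05 N) or (linear speed of bottle_square above 0.7 m/s and contact force between the fingers and bottle_square below 0.05 N) or (linear speed of bottle_jar above 0.7 m/s and contact force between the fingers and bottle_jar below 0.05 N) or (linear speed of bottle_nozzle above 0.7 m/s and contact force between the fingers and bottle_nozzle below 0.05 N)).
It fails at once if the bowl, the carton or the big bottle is moved by more than 20 mm (distance of any of bowl, carton, developer from where it was at the start of the episode above 0.02 m).
It also fails if it takes over 128 s, if anything falls off the work surface, if the arm or the gripper's body presses on something with over 40 N, if the wrist force passes 120 N, or if a joint passes its speed limit or range.

### The arm

A 6-joint arm with a two-finger parallel gripper is mounted at the origin on the work surface. World frame = base frame: x ahead of the robot, y to its left, z up, the work surface at z = 0. Lengths are in m, angles in rad, forces in N, time in s.
With the tool pointing down it reaches from about 0.35 to 0.775 m from the base axis. Payload 7.3 kg.
Tool frame: the origin (TCP) lies midway between the tips of the shut fingers; the grasp point (between the pads) lies 19 mm behind it (robot.tcp_to_grasp is the distance from the TCP to the grasp point, in m); x points along the fingers, z is the direction in which the jaws open and shut, and the axes are right-handed (so a half turn about x gives the same grasp; the last joint's range is limited). The gripper opens to 92 mm and grips with 3 to 60 N. Pads are 19 mm wide; open, the fingers measure 130 mm over their backs; the gripper's body (75 mm by 190 mm) begins 47 mm behind the grasp point.
Start: joints at [1.062, 0.342, 1.524, -0, 1.275, -0.146], TCP at [0.186, 0.491, 0.227] pointing down, gripper open.
Joint ranges: [-2.53, 2.53], [-0.77, 2.02], [0.04, 2.7], [-1, 4.14], [0.28, 2.66], [-3.11, 3.11]. Speed limits (rad/s): [2.57, 2.57, 3.14, 3.14, 3.14, 3.14].

### API

Orientations are given as [roll, pitch, yaw] about the fixed x, y, z axes, in that order (R = Rz(yaw) Ry(pitch) Rx(roll)).
In Python, from cell import robot gives the robot as it stands.
- The arm moves only by the tool move_arm, never from a script. Its argument "deltas" is a list of rows, each an object with "dp": the shift along the tool's x, y, z in m, a list of three; "turn": the turn, a rotation vector about the tool's x, y, z in degrees, a list of three. A call has 1 to 10 rows; each row is the pose to reach, as a shift and turn from the pose commanded when the call began, along the tool's axes at that moment; what a row does not reach only later rows make up. A row lasts 1/10 s, in which the tool goes at most 50 mm and 8.59 degrees, less where a joint would pass 70% of its speed; a pose out of reach is approached as far as the arm can. A call with a gripper value outside its range is refused whole. "hand" is the finger opening in m, from 0 to 0.0918, set as the call begins (left out, the last holds). The fingers move at their own pace and stop on an object; "squeeze" is the grip in N (left out, the last holds). Time passes only in rows, so rows that repeat a pose let the fingers close. It gives the time, the measured TCP pose, the force and the opening at its end, in the units of the state.
- robot.observe(): the state, without advancing time (a new reading comes with each control period).
- robot.read_camera(name): name is "side" or "top" or "wrist"; returns (picture, depth): 384x512x3 uint8, red, green, blue; 384x512 float32, m along the optical axis (not along the pixel's ray), 0 where there is no reading.
- robot.camera_info(name): a dict with "fx", "fy", "cx", "cy" (pixels), "R" (3x3) and "t" (3): a world point X has camera coordinates R X + t. Camera axes: x right, y down, z forward; pixel columns grow to the right and rows downward; lengths in m; the calibration is good to about 2 mm. A picture is of the moment at which its call begins: read the wrist's pose just before it. camera_info takes no time and is no camera call; for the wrist camera it gives the pose at the moment of the call.
- robot.hand_in(): hands the job in, once; it reports no verdict.
The state is a dict: "time": time; "qpos": joint angles; "qvel": joint speeds; "joint_efforts": joint torques, N m; "tool_pos": TCP position; "tool_rot": TCP orientation; "contact_force": force on the tool from outside, world axes, zero at the start; "torque": the same for the moment, N m; "opening": finger opening in m.
Only numpy, scipy, OpenCV 4.12 (cv2) and the standard library are available. Lean on these libraries where they do the work, as an engineer would, in place of code of your own. Each camera call takes 0.05 s, during which the arm holds its last target.

## Working session

There is one attempt and no reset: what is moved stays moved. The work goes in short steps, Python scripts to look and compute and a tool call to move; the robot and the scene stay as the last step left them, time stands still between calls to the robot, and variables do not carry over. Pictures are saved under pics/ and viewed, and the job is handed in when it is done.

Besides the shell and the picture viewer there is one more tool, called as a command line: name --argument value ..., lists and objects as JSON in quotes. move_arm: Moves the arm, as the interface text tells. Its arguments: {"type":"object","properties":{"deltas":{"type":"array"},"hand":{"type":"number"},"squeeze":{"type":"number"}},"required":["deltas"]}

```bash
ls; mkdir -p pics
cat > h.py <<'E'
import numpy as np, cv2
from cell import robot
from scipy.spatial.transform import Rotation as Ro
def grab(n,save=None):
    info=robot.camera_info(n); im,d=robot.read_camera(n)
    if save: cv2.imwrite('pics/'+save,im[:,:,::-1])
    return im,d,info
def cloud(d,i):
    v,u=np.mgrid[:d.shape[0],:d.shape[1]]
    c=np.stack([(u-i['cx'])/i['fx']*d,(v-i['cy'])/i['fy']*d,d],-1)
    return (c-np.array(i['t']))@np.array(i['R'])
E
python3 - <<'E'
from h import *
for n in('top','side','wrist'):
    im,d,i=grab(n,n+'0.png'); np.savez(n+'0.npz',im=im,d=d,**i)
    print(n,i['fx'],-np.array(i['R']).T@np.array(i['t']),np.round(i['R'],2).tolist(), (d>0).mean())
print(robot.observe())
E
```

```text
pics
top 479.1904189303274 [ 0.30708819 -0.0109827   1.4070007 ] [[0.02, -1.0, -0.02], [-0.98, -0.02, -0.18], [0.18, 0.02, -0.98]] 0.9960886637369791
side 357.9137364782797 [ 0.50090539 -0.79584566  0.76788903] [[1.0, -0.07, 0.0], [-0.05, -0.68, -0.73], [0.06, 0.73, -0.68]] 0.9959513346354166
wrist 314.2185378270019 [0.11543378 0.51778604 0.38417267] [[0.35, 0.94, -0.0], [0.9, -0.34, 0.28], [0.26, -0.1, -0.96]] 0.9959004720052084
{'time': 0.15, 'qpos': array([ 1.06195554e+00,  3.42557798e-01,  1.52477529e+00,  1.08822980e-05,
        1.27538352e+00, -1.46004224e-01]), 'qvel': array([ 0.00120806, -0.00224747, -0.00161784, -0.00059933, -0.00202169,
        0.00028939]), 'joint_efforts': array([ 1.34503003e-03, -4.31473804e+01, -2.44350475e+01,  7.18703703e-02,
        5.37301227e-02, -7.32518924e-05]), 'tool_pos': array([0.1861725 , 0.49057192, 0.22621493]), 'tool_rot': array([ 2.98632911,  1.56967233, -2.08889961]), 'contact_force': array([ 0.1805896 , -0.10842333, -0.55945084]), 'torque': array([-0.00936979, -0.03560781,  0.04377598]), 'opening': 0.09189045315799561}
```

View pics/top0.png

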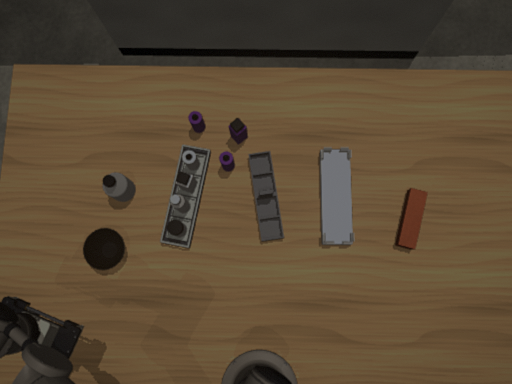

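View pics/side0.png

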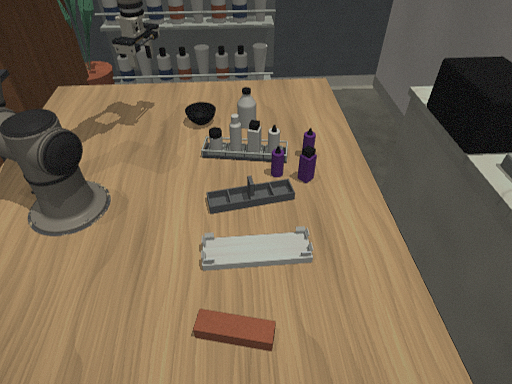

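View pics/wrist0.png

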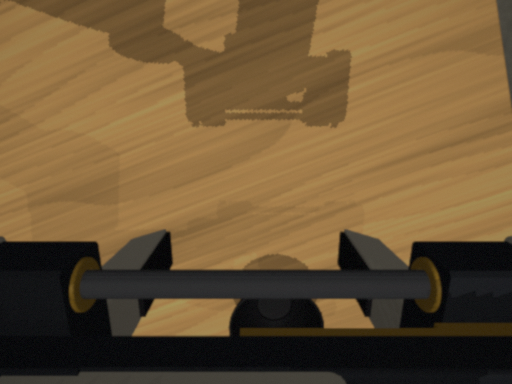

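Top view: the rack is at about (187,197) px, with jar (176,227), tall (178,202), square (185,180) and nozzle (190,157) from near to far. The tray is at (265,197) with its handle at (265,199), the base at (336,197). Purple look-alikes are at (197,122), (238,131) and (227,161), the last one between rack and tray.

```bash
cat > m.py <<'E'
from h import *
for n in('top','side'):
    z=np.load(n+'0.npz'); i={k:z[k] for k in('fx','fy','cx','cy','R','t')}; P=cloud(z['d'],i); im=z['im'].astype(int)
    X,Y,Z=P[...,0],P[...,1],P[...,2]
    tab=(abs(Z)<.02)&(X>.4)&(X<.7)&(abs(Y)<.5); print(n,'table z',np.median(Z[tab]))
    if n=='top': regs={'tray':(220,245,285,145),'base':(310,140,365,255),'rack':(155,140,215,255)}
    else: regs={'tray':(200,175,300,215),'base':(195,220,320,275),'rack':(195,105,290,165)}
    for k,(a,b,c,e) in regs.items():
        b,e=min(b,e),max(b,e)
        m=np.zeros(Z.shape,bool); m[b:e,a:c]=1
        if n=='side' and k=='tray': pass
        zz=Z[m]; h,ed=np.histogram(zz[zz>.005],bins=np.arange(.005,.16,.005)); print(n,k,dict(zip(np.round(ed[:-1],3).tolist(),h.tolist())))
        lo,hi={'tray':(.024,.036),'base':(.02,.03),'rack':(.028,.04)}[k]
        s=m&(Z>lo)&(Z<hi)
        cn,l,st,ce=cv2.connectedComponentsWithStats(s.astype(np.uint8)); 
        r=cv2.minAreaRect(P[s][:,:2].astype(np.float32)*1000); print(k,r,s.sum())
        print(' all>15mm',cv2.minAreaRect(P[m&(Z>.015)&(Z<.05)][:,:2].astype(np.float32)*1000))
        s=m&(Z>.068)&(Z<.09)&(k=='tray')
        if s.any(): print('handle',P[s].mean(0),cv2.minAreaRect(P[s][:,:2].astype(np.float32)*1000))
    # bottle tops
    if n=='top':
        m=np.zeros(Z.shape,np.uint8); m[140:255,155:215]=1
        for lo,hi in((.085,.097),(.085,.2),(.104,.115),(.124,.136),(.146,.156)):
            s=(m>0)&(Z>lo)&(Z<hi); c,l,st,ce=cv2.connectedComponentsWithStats(s.astype(np.uint8))
            for q in range(1,c):
                if st[q,4]>5: print(lo,ce[q].round(),st[q,4],P[l==q].mean(0).round(4), np.ptp(P[l==q],0).round(3))
E
python3 m.py
```

```text
top table z 0.0006074735693819903
top tray {0.005: 735, 0.01: 80, 0.015: 43, 0.02: 57, 0.025: 199, 0.03: 182, 0.035: 24, 0.04: 7, 0.045: 14, 0.05: 6, 0.055: 11, 0.06: 7, 0.065: 13, 0.07: 10, 0.075: 37, 0.08: 34, 0.085: 60, 0.09: 62, 0.095: 12, 0.1: 5, 0.105: 8, 0.11: 3, 0.115: 1, 0.12: 0, 0.125: 0, 0.13: 0, 0.135: 0, 0.14: 0, 0.145: 0, 0.15: 0}
tray ((537.6951904296875, 30.446319580078125), (260.89337158203125, 145.5032958984375), 10.317177772521973) 410
 all>15mm ((537.457763671875, 31.750595092773438), (260.89337158203125, 148.15472412109375), 10.317177772521973)
handle [0.59283504 0.05438126 0.08234038] ((591.23388671875, 51.98918533325195), (181.25672912597656, 38.08164978027344), 49.91954803466797)
top base {0.005: 186, 0.01: 19, 0.015: 140, 0.02: 1192, 0.025: 1255, 0.03: 162, 0.035: 56, 0.04: 86, 0.045: 49, 0.05: 10, 0.055: 1, 0.06: 0, 0.065: 0, 0.07: 0, 0.075: 0, 0.08: 0, 0.085: 0, 0.09: 0, 0.095: 0, 0.1: 0, 0.105: 0, 0.11: 0, 0.115: 0, 0.12: 0, 0.125: 0, 0.13: 0, 0.135: 0, 0.14: 0, 0.145: 0, 0.15: 0}
base ((545.59033203125, -213.7548370361328), (278.32586669921875, 88.5149612
[... 2639 characters left out ...]
125), 0.9607553482055664) 2793
 all>15mm ((547.4569091796875, -216.65284729003906), (281.78765869140625, 91.11636352539062), 1.029822587966919)
side rack {0.005: 332, 0.01: 162, 0.015: 201, 0.02: 133, 0.025: 158, 0.03: 280, 0.035: 127, 0.04: 117, 0.045: 115, 0.05: 119, 0.055: 96, 0.06: 100, 0.065: 97, 0.07: 96, 0.075: 99, 0.08: 98, 0.085: 190, 0.09: 101, 0.095: 99, 0.1: 60, 0.105: 60, 0.11: 38, 0.115: 48, 0.12: 33, 0.125: 53, 0.13: 21, 0.135: 9, 0.14: 11, 0.145: 29, 0.15: 5}
rack ((501.7530517578125, 295.5445861816406), (263.1156005859375, 435.92181396484375), 63.163936614990234) 490
 all>15mm ((508.2459411621094, 297.1617126464844), (267.7543029785156, 440.9969482421875), 64.93453216552734)
```

```bash
cat >> h.py <<'E'
def tool():
    s=robot.observe(); return s['tool_pos'],Ro.from_euler('xyz',s['tool_rot']).as_matrix(),s
def go(p,ang,flip=None):
    """target TCP p, jaw axis heading ang deg (tool z = (cos,sin,0)), tool x down"""
    t,R,s=tool(); best=None
    for a in ([ang,ang+180] if flip is None else [ang+180*flip]):
        z=np.array([np.cos(np.radians(a)),np.sin(np.radians(a)),0]); x=np.array([0,0,-1.]); T=np.stack([x,np.cross(z,x),z],1)
        rv=np.degrees(Ro.from_matrix(R.T@T).as_rotvec())
        dp=R.T@(np.array(p)-t); print('a',a,'dp',dp.round(4),'turn',rv.round(2),'rows',max(np.linalg.norm(dp)/.05,np.linalg.norm(rv)/8.59).round(1))
def stat():
    t,R,s=tool(); print('t',round(s['time'],2),'tcp',t.round(4),'jawhead',np.degrees(np.arctan2(R[1,2],R[0,2])).round(2),'down',R[:,0].round(4),'op',round(s['opening'],4),'F',s['contact_force'].round(1),'q',s['qpos'].round(3))
E
python3 - <<'E'
from h import *
stat(); t,R,s=tool(); i=robot.camera_info('wrist'); c=-np.array(i['R']).T@i['t']
print('cam in tool',R.T@(c-t),'\n',(np.array(i['R'])@R).round(3)); print(R.round(3))
go([.545,-.013,.25],9.7)
E
```

```text
t 0.15 tcp [0.1862 0.4906 0.2262] jawhead 69.21 down [-6.e-04 -1.e-03 -1.e+00] op 0.0919 F [ 0.2 -0.1 -0.6] q [ 1.062  0.343  1.525  0.     1.275 -0.146]
cam in tool [-0.1580354   0.07581581  0.00018767] 
 [[ 0.001  0.001  1.   ]
 [-0.282 -0.959  0.001]
 [ 0.959 -0.282 -0.   ]]
[[-0.001 -0.935  0.355]
 [-0.001  0.355  0.935]
 [-1.     0.    -0.001]]
a 9.7 dp [-0.0235 -0.5142 -0.3435] turn [ 5.951e+01 -6.000e-02  2.000e-02] rows 12.4
a 189.7 dp [-0.0235 -0.5142 -0.3435] turn [-1.2049e+02 -3.0000e-02 -7.0000e-02] rows 14.0
```

move_arm --deltas '[{"dp":[-0.0235,-0.514,-0.3435],"turn":[59.5,0,0]},{"dp":[-0.0235,-0.514,-0.3435],"turn":[59.5,0,0]},{"dp":[-0.0235,-0.514,-0.3435],"turn":[59.5,0,0]},{"dp":[-0.0235,-0.514,-0.3435],"turn":[59.5,0,0]},{"dp":[-0.0235,-0.514,-0.3435],"turn":[59.5,0,0]},{"dp":[-0.0235,-0.514,-0.3435],"turn":[59.5,0,0]},{"dp":[-0.0235,-0.514,-0.3435],"turn":[59.5,0,0]},{"dp":[-0.0235,-0.514,-0.3435],"turn":[59.5,0,0]},{"dp":[-0.0235,-0.514,-0.3435],"turn":[59.5,0,0]},{"dp":[-0.0235,-0.514,-0.3435],"turn":[59.5,0,0]}]'

```text
time: 1.15
tool_pos: [0.4769, 0.0819, 0.2458]
tool_rot: [1.364, 1.571, 1.533]
contact_force: [0.4, 1.3, 0.1]
opening: 0.0917
```

Run:
```python
from h import *
stat(); go([.545,-.013,.25],9.7)
```

```text
t 1.15 tcp [0.4769 0.0819 0.2458] jawhead 9.7 down [ 0.e+00  2.e-04 -1.e+00] op 0.0917 F [0.4 1.3 0.1] q [ 0.011  0.251  1.599  0.     1.291 -0.158]
a 9.7 dp [-0.0043 -0.105   0.0511] turn [-0.    0.   -0.01] rows 2.3
a 189.7 dp [-0.0043 -0.105   0.0511] turn [ 1.8e+02 -2.0e-02 -0.0e+00] rows 21.0
```

move_arm --deltas '[{"dp":[0,0,0],"turn":[0,0,0]},{"dp":[0,0,0],"turn":[0,0,0]},{"dp":[0,0,0],"turn":[0,0,0]}]'

```text
time: 1.45
tool_pos: [0.4754, 0.0846, 0.2454]
tool_rot: [2.586, 1.57, 2.756]
contact_force: [-0.3, -0.4, 0.6]
opening: 0.0918
```

Run:
```python
from h import *
stat(); go([.545,-.013,.25],9.7)
im,d,i=grab('wrist','w1.png'); np.savez('w1.npz',im=im,d=d,**i)
```

```text
t 1.45 tcp [0.4754 0.0846 0.2454] jawhead 9.75 down [-1.e-03  4.e-04 -1.e+00] op 0.0918 F [-0.3 -0.4  0.6] q [ 0.017  0.25   1.601  0.     1.291 -0.153]
a 9.7 dp [-0.0047 -0.108   0.052 ] turn [ 0.05 -0.05 -0.03] rows 2.4
a 189.7 dp [-0.0047 -0.108   0.052 ] turn [-1.7995e+02  5.0000e-02 -8.0000e-02] rows 20.9
```

View pics/w1.png

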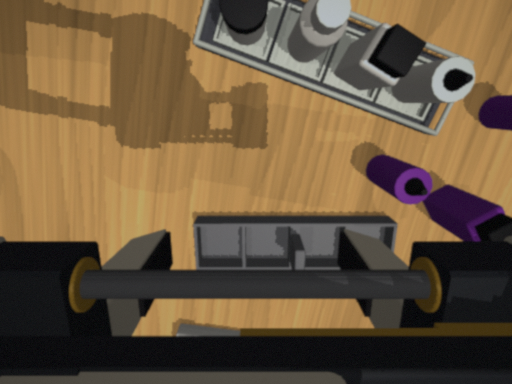

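The wrist view shows the rack top right with jar, tall, square and nozzle from left to right. The tray is at about (295,240) px, partly behind the gripper bar. I'll clean up the tray measurement.

```bash
cat > m2.py <<'E'
from h import *
def rects(P,cx,cy,tag,z0s):
    X,Y,Z=P[...,0],P[...,1],P[...,2]
    for lo,hi in z0s:
        s=(Z>lo)&(Z<hi)&(abs(X-cx)<.16)&(abs(Y-cy-(X-cx)*TAN)<.05)
        if s.sum()>5:
            (a,b),(w,h),an=cv2.minAreaRect(P[s][:,:2].astype(np.float32)*1000); print(tag,lo,hi,'c',round(a,1),round(b,1),'wh',round(w,1),round(h,1),'ang',round(an,2),s.sum(),'mean',P[s].mean(0).round(4))
for n in('top0','side0','w1'):
    z=np.load(n+'.npz'); i={k:z[k] for k in('fx','fy','cx','cy','R','t')}; P=cloud(z['d'],i)
    TAN=.17; rects(P,.545,-.012,n+' tray',[(.022,.036),(.071,.085)])
    TAN=.018; rects(P,.5465,-.215,n+' base',[(.012,.03),(.02,.03),(.039,.05)])
    TAN=-.17; rects(P,.54,.227,n+' rack',[(.028,.04)])
z=np.load('w1.npz'); i={k:z[k] for k in('fx','fy','cx','cy','R','t')}; P=cloud(z['d'],i);Z=P[...,2]
for lo,hi in((.086,.096),(.094,.104),(.104,.112),(.124,.136),(.144,.156)):
    s=(Z>lo)&(Z<hi)&(P[...,1]>.15); c,l,st,ce=cv2.connectedComponentsWithStats(s.astype(np.uint8))
    for q in range(1,c):
        if st[q,4]>60: print(lo,ce[q].round(),st[q,4],P[l==q].mean(0).round(4),np.ptp(P[l==q],0).round(3),cv2.minAreaRect(P[l==q][:,:2].astype(np.float32)*1000))
E
python3 m2.py
```

```text
top0 tray 0.022 0.036 c 544.9 -8.0 wh 260.9 66.1 ang 9.87 417 mean [ 0.5457 -0.0087  0.0295]
top0 tray 0.071 0.085 c 543.5 -7.4 wh 11.7 37.8 ang 9.05 60 mean [ 0.5436 -0.0076  0.0795]
top0 base 0.012 0.03 c 545.6 -213.7 wh 278.3 88.6 ang 1.2 2596 mean [ 0.5441 -0.2124  0.0247]
top0 base 0.02 0.03 c 545.6 -213.8 wh 278.3 88.5 ang 1.16 2447 mean [ 0.544  -0.213   0.0251]
top0 base 0.039 0.05 c 547.4 -214.2 wh 279.1 88.2 ang 1.06 150 mean [ 0.5391 -0.2189  0.0438]
top0 rack 0.028 0.04 c 539.3 227.0 wh 86.9 295.3 ang 80.19 542 mean [0.5353 0.2253 0.0343]
side0 tray 0.022 0.036 c 545.8 -10.9 wh 260.7 71.2 ang 9.67 532 mean [ 0.5458 -0.0137  0.0269]
side0 tray 0.071 0.085 c 545.2 -10.4 wh 11.6 42.0 ang 10.64 48 mean [ 0.545  -0.0136  0.0772]
side0 base 0.012 0.03 c 547.4 -216.7 wh 281.7 91.1 ang 1.03 3008 mean [ 0.5461 -0.222   0.0233]
side0 base 0.02 0.03 c 547.4 -216.4 wh 281.8 90.6 ang 0.96 2793 mean [ 0.5458 -0.2192  0.0239]
side0 base 0.039 0.05 c 547.5 -216.7 wh 281.6 89.0 ang 0.82 174 mean [ 0.5433 -0.2136  0.0431]
side0 rack 0.028 0.04 c 540.2 223.3 wh 89.9 295.2 ang 81.43 345 mean
[... 1935 characters left out ...]
5322265625), 70.8910140991211)
0.104 [452.  80.] 182 [0.6312 0.209  0.1078] [0.016 0.018 0.008] ((633.0077514648438, 209.2545623779297), (13.339518547058105, 17.565404891967773), 17.74216651916504)
0.124 [317.  26.] 145 [0.5013 0.2251 0.1294] [0.023 0.018 0.012] ((502.531982421875, 226.6041717529297), (10.48684310913086, 26.433029174804688), 58.778865814208984)
0.124 [399.  50.] 1638 [0.569  0.2191 0.1305] [0.037 0.036 0.01 ] ((570.2276611328125, 219.34495544433594), (30.260557174682617, 30.635202407836914), 70.38931274414062)
0.144 [332.  13.] 918 [0.5065 0.2302 0.1505] [0.025 0.02  0.009] ((507.0594787597656, 229.80361938476562), (25.215572357177734, 18.410198211669922), 8.055084228515625)
```

Run:
```python
from h import *
go([.5447,-.009,.12],9.8);go([.5447,-.009,.044],9.8)
```

```text
a 9.8 dp [ 0.1255 -0.1044  0.0524] turn [-0.   -0.03 -0.03] rows 3.4
a 189.8 dp [ 0.1255 -0.1044  0.0524] turn [ 1.8e+02 -4.0e-02  5.0e-02] rows 21.0
a 9.8 dp [ 0.2015 -0.1045  0.0524] turn [-0.   -0.03 -0.03] rows 4.7
a 189.8 dp [ 0.2015 -0.1045  0.0524] turn [ 1.8e+02 -4.0e-02  5.0e-02] rows 21.0
```

move_arm --deltas '[{"dp":[0.02,-0.05,0.025],"turn":[0,0,0]},{"dp":[0.05,-0.085,0.042],"turn":[0,0,0]},{"dp":[0.08,-0.1045,0.0524],"turn":[0,0,0]},{"dp":[0.12,-0.1045,0.0524],"turn":[0,0,0]},{"dp":[0.15,-0.1045,0.0524],"turn":[0,0,0]},{"dp":[0.175,-0.1045,0.0524],"turn":[0,0,0]},{"dp":[0.19,-0.1045,0.0524],"turn":[0,0,0]},{"dp":[0.2015,-0.1045,0.0524],"turn":[0,0,0]},{"dp":[0.2015,-0.1045,0.0524],"turn":[0,0,0]},{"dp":[0.2015,-0.1045,0.0524],"turn":[0,0,0]}]'

```text
time: 2.5
tool_pos: [0.5458, -0.0096, 0.0448]
tool_rot: [-0.223, 1.57, -0.052]
contact_force: [0.0, -0.3, 0.3]
opening: 0.0919
```

Run:
```python
from h import *
stat(); go([.5447,-.009,.043],9.8,0)
im,d,i=grab('wrist','w2.png'); np.savez('w2.npz',im=im,d=d,**i)
```

```text
t 2.5 tcp [ 0.5458 -0.0096  0.0448] jawhead 9.78 down [ 9.e-04 -0.e+00 -1.e+00] op 0.0919 F [ 0.  -0.3  0.3] q [-0.158  0.588  1.686  0.     0.866 -0.329]
a 9.8 dp [ 0.0018  0.0008 -0.0009] turn [-0.02  0.05  0.01] rows 0.0
```

View pics/w2.png

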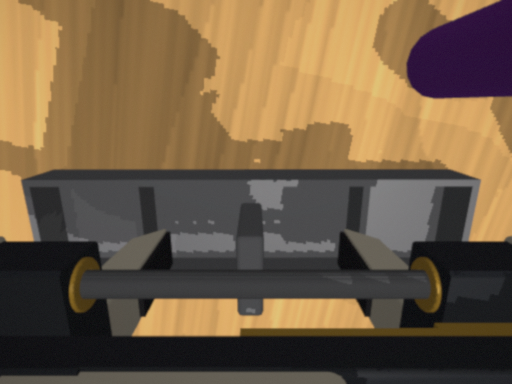

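The wrist view shows the handle at (250,260) px, almost midway between the fingers. I'll close on it.

move_arm --deltas '[{"dp":[0,0,-0.001],"turn":[0,0,0]},{"dp":[0,0,-0.001],"turn":[0,0,0]},{"dp":[0,0,-0.001],"turn":[0,0,0]},{"dp":[0,0,-0.001],"turn":[0,0,0]},{"dp":[0,0,-0.001],"turn":[0,0,0]},{"dp":[0,0,-0.001],"turn":[0,0,0]},{"dp":[0,0,-0.001],"turn":[0,0,0]},{"dp":[0,0,-0.001],"turn":[0,0,0]}]' --hand 0.0 --squeeze 40

```text
time: 3.35
tool_pos: [0.5445, -0.0104, 0.0442]
tool_rot: [1.531, 1.571, 1.7]
contact_force: [0.1, -0.2, 0.2]
opening: 0.0322
```

Run:
```python
from h import *
stat()
im,d,i=grab('wrist','w3.png'); np.savez('w3.npz',im=im,d=d,**i)
```

```text
t 3.35 tcp [ 0.5445 -0.0104  0.0442] jawhead 9.71 down [-0.e+00  1.e-04 -1.e+00] op 0.0322 F [ 0.1 -0.2  0.2] q [-0.16   0.588  1.69   0.     0.864 -0.33 ]
```

move_arm --deltas '[{"dp":[0,0,0],"turn":[0,0,0]},{"dp":[0,0,0],"turn":[0,0,0]},{"dp":[0,0,0],"turn":[0,0,0]},{"dp":[0,0,0],"turn":[0,0,0]},{"dp":[0,0,0],"turn":[0,0,0]}]'

```text
time: 3.9
tool_pos: [0.5443, -0.0104, 0.0442]
tool_rot: [2.639, 1.57, 2.809]
contact_force: [-1.1, -0.3, 1.0]
opening: 0.0117
```

```bash
python3 - <<'E'
from h import *
stat()
im,d,i=grab('wrist','w3.png'); np.savez('w3.npz',im=im,d=d,**i)
for n in('side','top'):
    im,d,i=grab(n,n+'3.png'); np.savez(n+'3.npz',im=im,d=d,**i)
E
sed "s/'top0','side0','w1'/'top3','side3','w3'/" m2.py | sed '/^z=/,$d' > m3.py; python3 m3.py
```

```text
t 3.9 tcp [ 0.5443 -0.0104  0.0442] jawhead 9.72 down [-3.e-04  1.e-04 -1.e+00] op 0.0117 F [-1.1 -0.3  1. ] q [-0.16   0.588  1.69   0.     0.864 -0.33 ]
top3 base 0.012 0.03 c 546.3 -213.9 wh 279.4 89.6 ang 1.32 2624 mean [ 0.5441 -0.213   0.0247]
top3 base 0.02 0.03 c 546.3 -213.5 wh 279.4 88.6 ang 1.27 2483 mean [ 0.5443 -0.2135  0.025 ]
top3 base 0.039 0.05 c 546.9 -213.7 wh 278.1 89.1 ang 1.34 160 mean [ 0.539  -0.218   0.0437]
top3 rack 0.028 0.04 c 547.8 225.4 wh 87.1 278.3 ang 80.04 475 mean [0.5596 0.2213 0.0341]
side3 tray 0.022 0.036 c 546.0 -9.7 wh 260.4 71.9 ang 9.66 484 mean [ 0.5443 -0.017   0.0271]
side3 tray 0.071 0.085 c 546.4 -21.4 wh 39.8 29.0 ang 39.08 76 mean [ 0.5476 -0.0211  0.0777]
side3 base 0.012 0.03 c 547.7 -216.9 wh 282.1 90.5 ang 1.25 3007 mean [ 0.5457 -0.222   0.0233]
side3 base 0.02 0.03 c 547.7 -216.9 wh 282.1 90.4 ang 1.33 2796 mean [ 0.5457 -0.2192  0.0239]
side3 base 0.039 0.05 c 547.7 -216.2 wh 281.3 87.9 ang 0.84 169 mean [ 0.5545 -0.2135  0.0433]
side3 rack 0.028 0.04 c 540.4 222.4 wh 90.9 294.6 ang 80.92 188 mean [0.5056 0.221  0.0328]
w3 tray 0.022 0.036 c 543.6 -5.2 wh 261.6 61.9 ang 9.65 9027 mean [0.5409 0.0113 0.0285]
w3 tray 0.071 0.085 c 545.8 -6.6 wh 23.7 40.5 ang 23.17 1917 mean [ 0.5431 -0.0018  0.0791]
```

View pics/w3.png

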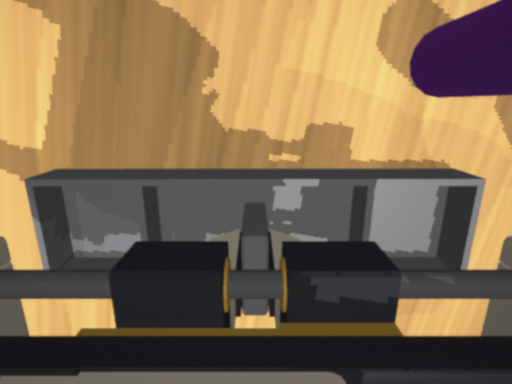

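The tray is gripped at 11.7 mm opening. Next I lift it and carry it over the base.

move_arm --deltas '[{"dp":[-0.02,0,0],"turn":[0,0,0]},{"dp":[-0.05,0,0],"turn":[0,0,0]},{"dp":[-0.075,0,0],"turn":[0,0,0]},{"dp":[-0.085,0,0],"turn":[0,0,0]},{"dp":[-0.085,0,0],"turn":[0,0,0]}]'

```text
time: 4.55
tool_pos: [0.5451, -0.0105, 0.13]
tool_rot: [-0.285, 1.568, -0.116]
contact_force: [-0.4, 0.9, -4.1]
opening: 0.0117
```

Run:
```python
from h import *
stat(); go([.5463,-.2164,.13],1.15,0)
```

```text
t 4.55 tcp [ 0.5451 -0.0105  0.13  ] jawhead 9.71 down [ 2.4e-03 -3.0e-04 -1.0e+00] op 0.0117 F [-0.4  0.9 -4.1] q [-0.16   0.472  1.608  0.     1.059 -0.33 ]
a 1.15 dp [ 1.000e-04 -2.031e-01 -3.350e-02] turn [8.56 0.14 0.03] rows 4.1
```

move_arm --deltas '[{"dp":[0,-0.03,-0.005],"turn":[1.3,0,0]},{"dp":[0,-0.065,-0.011],"turn":[2.8,0,0]},{"dp":[0,-0.1,-0.017],"turn":[4.3,0,0]},{"dp":[0,-0.135,-0.022],"turn":[5.8,0,0]},{"dp":[0,-0.165,-0.027],"turn":[7.0,0,0]},{"dp":[0,-0.19,-0.031],"turn":[8.0,0,0]},{"dp":[0,-0.203,-0.0335],"turn":[8.57,0.1,0]},{"dp":[0,-0.203,-0.0335],"turn":[8.57,0.1,0]},{"dp":[0,-0.203,-0.0335],"turn":[8.57,0.1,0]},{"dp":[0,-0.203,-0.0335],"turn":[8.57,0.1,0]}]'

```text
time: 5.55
tool_pos: [0.5456, -0.2147, 0.1288]
tool_rot: [2.798, 1.568, 2.819]
contact_force: [-0.6, -0.1, -3.5]
opening: 0.0115
```

Run:
```python
from h import *
stat(); go([.5463,-.2164,.085],1.15,0)
im,d,i=grab('wrist','w4.png'); np.savez('w4.npz',im=im,d=d,**i)
for n in('side','top'):
    im,d,i=grab(n,n+'4.png'); np.savez(n+'4.npz',im=im,d=d,**i)
for n in('top4','side4','w4'):
    z=np.load(n+'.npz'); i={k:z[k] for k in('fx','fy','cx','cy','R','t')}; P=cloud(z['d'],i)
    X,Y,Z=P[...,0],P[...,1],P[...,2]
    for lo,hi in((.02,.03),(.02,.05),(.105,.122)):
        s=(Z>lo)&(Z<hi)&(abs(X-.546)<.16)&(abs(Y+.215)<.06)
        if s.sum()>9:print(n,lo,cv2.minAreaRect(P[s][:,:2].astype(np.float32)*1000),s.sum())
```

```text
t 5.55 tcp [ 0.5456 -0.2147  0.1288] jawhead 1.23 down [-2.6e-03  9.0e-04 -1.0e+00] op 0.0115 F [-0.6 -0.1 -3.5] q [-5.050e-01  5.440e-01  1.484e+00 -1.000e-03  1.117e+00 -5.260e-01]
a 1.15 dp [ 0.0437 -0.0017  0.0008] turn [ 0.07 -0.15 -0.05] rows 0.9
top4 0.02 ((643.7911376953125, -176.0952911376953), (81.44657897949219, 18.146474838256836), 1.0247254371643066) 118
top4 0.02 ((643.7911376953125, -176.0952911376953), (81.44657897949219, 18.146474838256836), 1.0247254371643066) 148
top4 0.105 ((643.1937866210938, -179.0297088623047), (17.24172019958496, 67.73432159423828), 77.60130310058594) 51
side4 0.02 ((547.24267578125, -227.88107299804688), (281.0267028808594, 68.2879409790039), 0.840359628200531) 2056
side4 0.02 ((547.4679565429688, -222.79270935058594), (281.6265563964844, 78.45697021484375), 0.840359628200531) 2210
side4 0.105 ((547.8057861328125, -214.70654296875), (259.8173522949219, 70.31416320800781), 1.4413306713104248) 858
w4 0.02 ((545.625, -180.53350830078125), (278.45343017578125, 21.85501480102539), 1.2264763116836548) 7814
w4 0.02 ((545.1729125976562, -180.54318237304688), (282.4640197753906, 21.85501480102539), 1.2264763116836548) 9039
w4 0.105 ((545.6868896484375, -210.01925659179688), (261.3872985839844, 62.8526496887207), 1.321950912475586) 9876
```

View pics/w4.png

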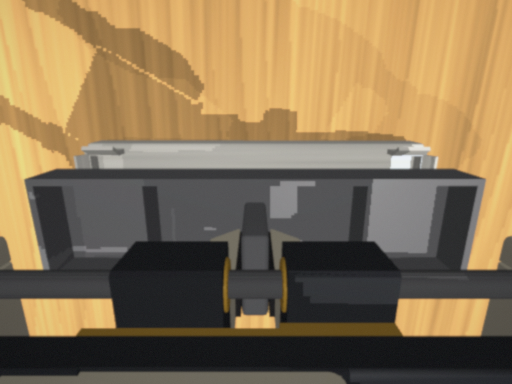

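View pics/side4.png

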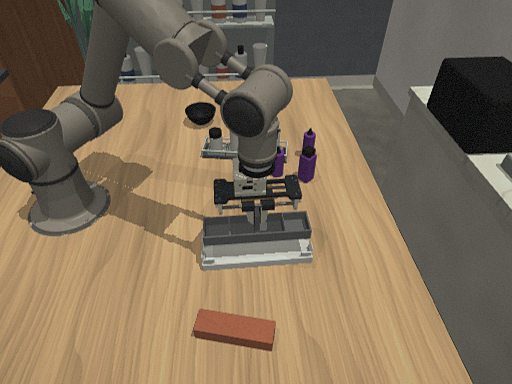

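Wrist view: the tray hangs over the base, whose guides show at (90,160) and (425,160) px. Wrist and side cameras both put the tray 2.0 mm too far toward +y and 0.3 mm too far in x. I'll correct that and descend slowly.

move_arm --deltas '[{"dp":[0.01,-0.0019,-0.0003],"turn":[0.15,0,0]},{"dp":[0.025,-0.0019,-0.0003],"turn":[0.15,0,0]},{"dp":[0.032,-0.0019,-0.0003],"turn":[0.15,0,0]},{"dp":[0.036,-0.0019,-0.0003],"turn":[0.15,0,0]},{"dp":[0.04,-0.0019,-0.0003],"turn":[0.15,0,0]},{"dp":[0.044,-0.0019,-0.0003],"turn":[0.15,0,0]},{"dp":[0.048,-0.0019,-0.0003],"turn":[0.15,0,0]},{"dp":[0.051,-0.0019,-0.0003],"turn":[0.15,0,0]},{"dp":[0.053,-0.0019,-0.0003],"turn":[0.15,0,0]},{"dp":[0.053,-0.0019,-0.0003],"turn":[0.15,0,0]}]'

```text
time: 6.7
tool_pos: [0.5452, -0.218, 0.0759]
tool_rot: [3.077, 1.569, 3.095]
contact_force: [-0.1, 0.4, -3.4]
opening: 0.0119
```

Run:
```python
from h import *
stat()
im,d,i=grab('wrist','w5.png')
im,d,i=grab('side'); cv2.imwrite('pics/side5.png',cv2.resize(im[190:290,180:340,::-1],None,fx=5,fy=5))
```

```text
t 6.7 tcp [ 0.5452 -0.218   0.0759] jawhead 0.99 down [-2.e-03  1.e-04 -1.e+00] op 0.0119 F [-0.1  0.4 -3.4] q [-5.100e-01  6.070e-01  1.536e+00 -1.000e-03  1.001e+00 -5.270e-01]
```

View pics/side5.png

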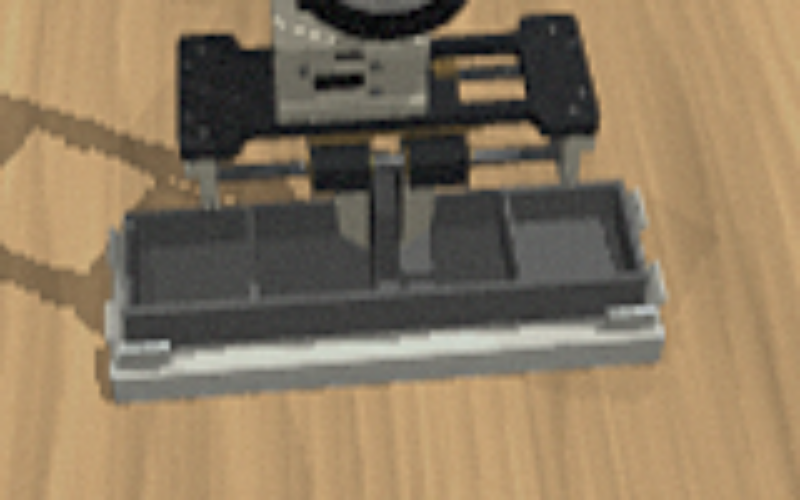

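View pics/w5.png

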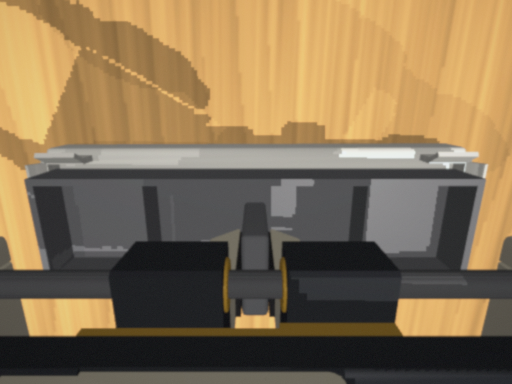

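move_arm --deltas '[{"dp":[0.002,0.0007,0],"turn":[0,0,0]},{"dp":[0.004,0.0007,0],"turn":[0,0,0]},{"dp":[0.006,0.0007,0],"turn":[0,0,0]},{"dp":[0.007,0.0007,0],"turn":[0,0,0]},{"dp":[0.007,0.0007,0],"turn":[0,0,0]},{"dp":[0.007,0.0007,0],"turn":[0,0,0]}]'

```text
time: 7.4
tool_pos: [0.5453, -0.2174, 0.0693]
tool_rot: [-3.046, 1.569, -3.029]
contact_force: [-1.3, 0.2, -1.9]
opening: 0.0116
```

Run:
```python
from h import *
stat()
for k in range(3):
  im,d,i=grab('wrist','w6.png'); stat()
im,d,i=grab('side'); cv2.imwrite('pics/side6.png',cv2.resize(im[190:290,180:340,::-1],None,fx=5,fy=5))
P=cloud(d,i);X,Y,Z=P[...,0],P[...,1],P[...,2]
for lo,hi in((.05,.06),(.045,.065),(.02,.03)):
    s=(Z>lo)&(Z<hi)&(abs(X-.546)<.16)&(abs(Y+.215)<.06)
    print(lo,cv2.minAreaRect(P[s][:,:2].astype(np.float32)*1000),s.sum())
```

```text
t 7.4 tcp [ 0.5453 -0.2174  0.0693] jawhead 0.99 down [-1.5e-03 -2.0e-04 -1.0e+00] op 0.0116 F [-1.3  0.2 -1.9] q [-5.090e-01  6.150e-01  1.542e+00 -1.000e-03  9.850e-01 -5.260e-01]
t 7.45 tcp [ 0.5453 -0.2174  0.0693] jawhead 0.99 down [-1.5e-03 -1.0e-04 -1.0e+00] op 0.0118 F [-0.3 -0.6 -1.9] q [-5.090e-01  6.150e-01  1.542e+00 -1.000e-03  9.850e-01 -5.260e-01]
t 7.5 tcp [ 0.5453 -0.2174  0.0693] jawhead 0.99 down [-1.6e-03 -2.0e-04 -1.0e+00] op 0.0119 F [-0.5 -0.2 -1.2] q [-5.090e-01  6.150e-01  1.542e+00 -1.000e-03  9.850e-01 -5.260e-01]
t 7.55 tcp [ 0.5453 -0.2174  0.0693] jawhead 0.99 down [-1.6e-03 -1.0e-04 -1.0e+00] op 0.0117 F [-0.2 -0.  -0.9] q [-5.090e-01  6.150e-01  1.542e+00 -1.000e-03  9.850e-01 -5.260e-01]
0.05 ((547.2183227539062, -216.79234313964844), (260.0618896484375, 70.57142639160156), 0.7593832612037659) 564
0.045 ((547.0316772460938, -218.07785034179688), (279.58990478515625, 86.11292266845703), 1.0965293645858765) 829
0.02 ((547.3939819335938, -222.89019775390625), (281.14996337890625, 77.64140319824219), 1.1977112293243408) 1560
```

View pics/side6.png

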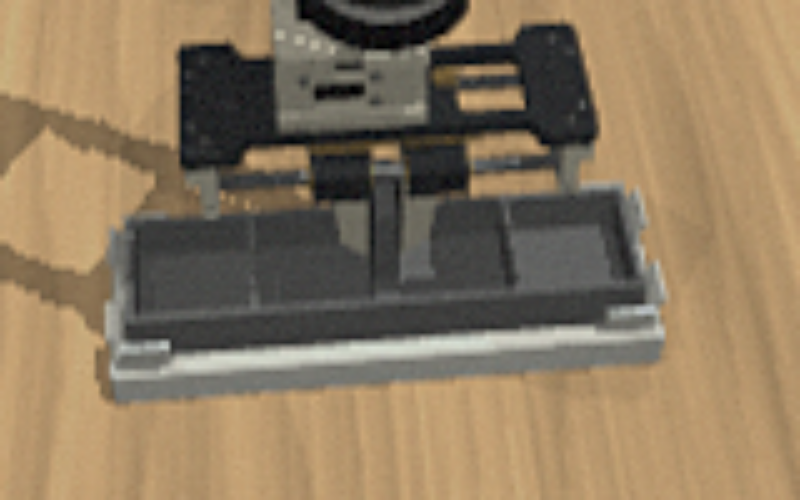

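Side view: the tray sits down between all four guides, and the carried weight has come off the wrist. I'll press 1 mm and let go.

move_arm --deltas '[{"dp":[0.001,0,0],"turn":[0,0,0]},{"dp":[0.001,0,0],"turn":[0,0,0]},{"dp":[0.001,0,0],"turn":[0,0,0]}]'

```text
time: 7.9
tool_pos: [0.5454, -0.2175, 0.0692]
tool_rot: [-2.723, 1.57, -2.706]
contact_force: [-4.3, 1.2, 5.9]
opening: 0.0115
```

move_arm --deltas '[{"dp":[0,0,0],"turn":[0,0,0]},{"dp":[0,0,0],"turn":[0,0,0]},{"dp":[0,0,0],"turn":[0,0,0]},{"dp":[0,0,0],"turn":[0,0,0]},{"dp":[0,0,0],"turn":[0,0,0]},{"dp":[0,0,0],"turn":[0,0,0]}]' --hand 0.0918

```text
time: 8.5
tool_pos: [0.5453, -0.2174, 0.0681]
tool_rot: [-3.139, 1.569, -3.122]
contact_force: [0.0, -0.3, -0.4]
opening: 0.0552
```

move_arm --deltas '[{"dp":[-0.03,0,0],"turn":[0,0,0]},{"dp":[-0.08,0,0],"turn":[0,0,0]},{"dp":[-0.13,0,0],"turn":[0,0,0]},{"dp":[-0.18,0,0],"turn":[0,0,0]},{"dp":[-0.2,0.0,0],"turn":[0,0,0]},{"dp":[-0.2,0.0,0],"turn":[0,0,0]}]'

```text
time: 9.1
tool_pos: [0.547, -0.2181, 0.2724]
tool_rot: [-0.66, 1.564, -0.643]
contact_force: [0.4, 0.3, -0.5]
opening: 0.0916
```

Run:
```python
from h import *
stat()
im,d,i=grab('side'); cv2.imwrite('pics/side7.png',cv2.resize(im[190:290,180:340,::-1],None,fx=5,fy=5))
P=cloud(d,i);X,Y,Z=P[...,0],P[...,1],P[...,2]
for lo,hi in((.05,.06),(.02,.03)):
    s=(Z>lo)&(Z<hi)&(abs(X-.546)<.16)&(abs(Y+.215)<.06)
    print(lo,cv2.minAreaRect(P[s][:,:2].astype(np.float32)*1000),s.sum())
go([.439,.2402,.25],80.2)
```

```text
t 9.1 tcp [ 0.547  -0.2181  0.2724] jawhead 1.0 down [ 0.0053 -0.0039 -1.    ] op 0.0916 F [ 0.4  0.3 -0.5] q [-5.090e-01  4.300e-01  1.264e+00 -1.000e-03  1.441e+00 -5.260e-01]
0.05 ((547.02783203125, -216.78695678710938), (259.433837890625, 70.54843139648438), 1.0563158988952637) 588
0.02 ((547.4390869140625, -223.38967895507812), (281.1731872558594, 76.40245819091797), 1.2107807397842407) 1551
a 80.2 dp [ 0.0187  0.4596 -0.0991] turn [-7.921e+01 -1.000e-02  1.200e-01] rows 9.4
a 260.2 dp [ 0.0187  0.4596 -0.0991] turn [1.0079e+02 1.2000e-01 1.0000e-02] rows 11.7
```

View pics/side7.png

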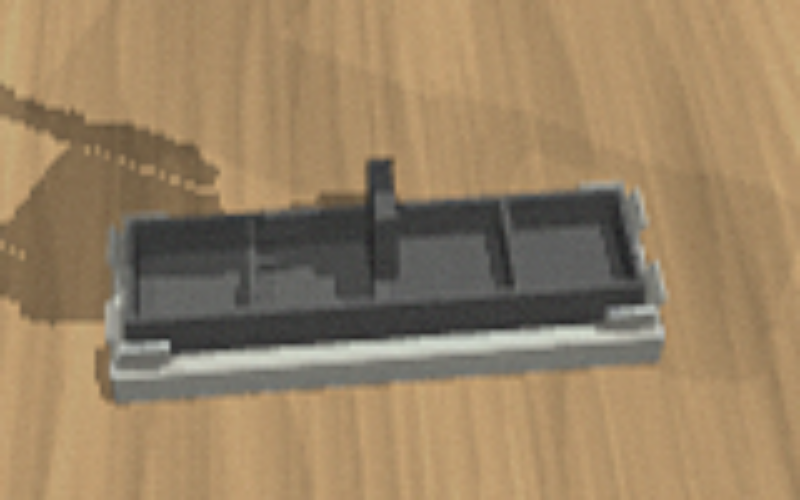

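The tray is seated and released, its centre near (0.545,-0.216) in the robot frame. Next is a wrist look at the rack.

Run:
```python
from h import *
go([.69,.20,.28],80.2,0)
```

```text
a 80.2 dp [-0.011   0.415   0.1512] turn [-7.921e+01 -1.000e-02  1.200e-01] rows 9.2
```

move_arm --deltas '[{"dp":[-0.011,0.04,0.015],"turn":[-8,0,0]},{"dp":[-0.011,0.085,0.03],"turn":[-16,0,0]},{"dp":[-0.011,0.13,0.045],"turn":[-24,0,0]},{"dp":[-0.011,0.175,0.06],"turn":[-32,0,0]},{"dp":[-0.011,0.22,0.075],"turn":[-40,0,0]},{"dp":[-0.011,0.265,0.09],"turn":[-48,0,0]},{"dp":[-0.011,0.31,0.11],"turn":[-56,0,0]},{"dp":[-0.011,0.35,0.13],"turn":[-64,0,0]},{"dp":[-0.011,0.385,0.14],"turn":[-72,0,0]},{"dp":[-0.011,0.415,0.151],"turn":[-79,0,0]}]'

```text
time: 10.15
tool_pos: [0.689, 0.2024, 0.2757]
tool_rot: [1.855, 1.564, -3.025]
contact_force: [0.3, 0.1, 0.5]
opening: 0.0921
```

move_arm --deltas '[{"dp":[0,0,0],"turn":[0,0,0]},{"dp":[0,0,0],"turn":[0,0,0]},{"dp":[0,0,0],"turn":[0,0,0]}]'

```text
time: 10.45
tool_pos: [0.6891, 0.1991, 0.2776]
tool_rot: [1.97, 1.567, -2.919]
contact_force: [-0.0, 0.4, 0.3]
opening: 0.0921
```

Run:
```python
from h import *
stat();go([.69,.20,.28],80.2,0)
im,d,i=grab('wrist','w8.png'); np.savez('w8.npz',im=im,d=d,**i)
```

```text
t 10.45 tcp [0.6891 0.1991 0.2776] jawhead 79.88 down [-3.9e-03 -9.0e-04 -1.0e+00] op 0.0921 F [-0.   0.4  0.3] q [ 0.175  0.716  0.757 -0.     1.673 -1.22 ]
a 80.2 dp [-0.0024 -0.0007  0.0011] turn [-0.32 -0.09 -0.21] rows 0.1
```

View pics/w8.png

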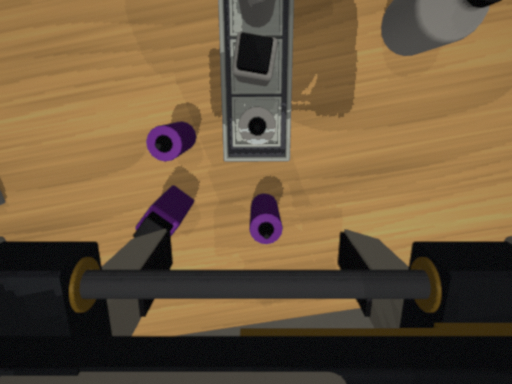

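Wrist view: nozzle bottle at (257,126) px, square bottle at (256,57). Purple look-alikes are at (165,142), (165,210) and (265,220). I'll work out exact positions and the finger clearance to the purple ones.

```bash
cat > m4.py <<'E'
from h import *
z=np.load('w8.npz'); i={k:z[k] for k in('fx','fy','cx','cy','R','t')}; P=cloud(z['d'],i);Z=P[...,2]; im=z['im'].astype(int)
pur=(im[...,2]>im[...,1]*1.8)&(im[...,0]>im[...,1]*1.2)
c,l,st,ce=cv2.connectedComponentsWithStats(pur.astype(np.uint8))
for q in range(1,c):
    if st[q,4]>80:
        p=P[l==q]; t=p[p[:,2]>p[:,2].max()-.03]; print('purple',ce[q].round(),p[:,2].max().round(3),t.mean(0).round(3),p.min(0).round(3),p.max(0).round(3))
for lo,hi in((.095,.105),(.115,.13),(.106,.112),(.126,.136),(.028,.04)):
    s=(Z>lo)&(Z<hi)&(~pur); s[:,:200]=0;s[:,310:]=0;s[170:]=0
    c,l,st,ce=cv2.connectedComponentsWithStats(s.astype(np.uint8))
    for q in range(1,c):
        if st[q,4]>30:
            print(lo,ce[q].round(),st[q,4],P[l==q].mean(0).round(4),cv2.minAreaRect(P[l==q][:,:2].astype(np.float32)*1000))
E
python3 m4.py
```

```text
purple [171. 140.] 0.436 [0.615 0.213 0.436] [0.615 0.088 0.009] [0.656 0.213 0.436]
purple [170. 208.] 0.436 [0.615 0.213 0.436] [0.615 0.053 0.008] [0.741 0.213 0.436]
purple [265. 218.] 0.436 [0.615 0.213 0.436] [0.615 0.181 0.008] [0.775 0.219 0.436]
0.095 [257.   3.] 87 [0.5248 0.2299 0.0999] ((524.0424194335938, 230.4940643310547), (26.64865493774414, 5.4551167488098145), 81.943359375)
0.095 [257. 125.] 916 [0.6357 0.2102 0.101 ] ((636.3204345703125, 210.0057373046875), (38.78834533691406, 37.997711181640625), 80.09171295166016)
0.115 [251.  70.] 74 [0.5842 0.2137 0.1248] ((584.1326293945312, 214.4188995361328), (28.79983139038086, 2.2119085788726807), 68.28321075439453)
0.115 [257. 127.] 93 [0.6359 0.2101 0.1201] ((636.1633911132812, 209.95816040039062), (10.335829734802246, 9.879751205444336), 22.65087890625)
0.106 [257.   1.] 40 [0.5257 0.2302 0.109 ] ((525.7266845703125, 230.4632568359375), (17.553831100463867, 2.649993419647217), 81.0586166381836)
0.106 [255.  63.] 483 [0.5772 0.2185 0.1083] ((570.8753051757812, 219.24082946777344), (39.48942947387695, 39.57147979736328), 70.87107849121094)
0.106 [257. 125.] 80 [0.6354 0.2102 0.109 ] ((636.0841064453125, 210.03514099121094), (15.789483070373535, 15.538429260253906), 17.47075843811035)
0.126 [254.  52.] 1210 [0.5707 0.2192 0.1308] ((570.47607421875, 219.213134765625), (29.955101013183594, 30.399843215942383), 70.96488189697266)
0.028 [256.  89.] 1840 [0.5992 0.2158 0.0343] ((593.5631103515625, 216.83909606933594), (86.09042358398438, 184.46353149414062), 80.257080078125)
0.028 [257.  19.] 80 [0.5228 0.2304 0.034 ] ((520.53076171875, 231.67007446289062), (36.84186935424805, 12.600702285766602), 84.073974609375)
```

Run:
```python
from h import *
go([.636,.21,.16],80.2,0);go([.636,.21,.066],80.2,0)
```

```text
a 80.2 dp [0.1184 0.0541 0.0018] turn [-0.34 -0.06 -0.17] rows 2.6
a 80.2 dp [0.2124 0.0538 0.0019] turn [-0.34 -0.06 -0.17] rows 4.4
```

move_arm --deltas '[{"dp":[0.02,0.03,0.001],"turn":[-0.3,0,0]},{"dp":[0.05,0.054,0.002],"turn":[-0.3,0,0]},{"dp":[0.09,0.054,0.002],"turn":[-0.3,0,0]},{"dp":[0.118,0.054,0.002],"turn":[-0.3,0,0]},{"dp":[0.118,0.054,0.002],"turn":[-0.3,0,0]},{"dp":[0.118,0.054,0.002],"turn":[-0.3,0,0]}]' --hand 0.075

```text
time: 11.1
tool_pos: [0.6368, 0.2106, 0.162]
tool_rot: [1.786, 1.57, -3.098]
contact_force: [-0.0, 0.5, 0.5]
opening: 0.0748
```

Run:
```python
from h import *
stat();go([.636,.21,.066],80.2,0)
im,d,i=grab('wrist','w9.png')
```

```text
t 11.1 tcp [0.6368 0.2106 0.162 ] jawhead 80.2 down [-1.2e-03 -1.0e-04 -1.0e+00] op 0.0748 F [-0.   0.5  0.5] q [ 0.205  0.663  1.166  0.     1.314 -1.195]
a 80.2 dp [ 0.096   0.0006 -0.0007] turn [ 0.   -0.01 -0.07] rows 1.9
```

View pics/w9.png

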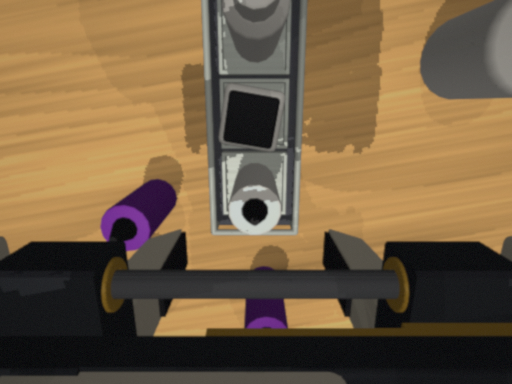

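The nozzle bottle is centred at (255,210) px. The purple one at (125,230) clears the left finger by about 10 mm. Descending.

move_arm --deltas '[{"dp":[0.03,0.0005,-0.0006],"turn":[0,0,0]},{"dp":[0.06,0.0005,-0.0006],"turn":[0,0,0]},{"dp":[0.085,0.0005,-0.0006],"turn":[0,0,0]},{"dp":[0.096,0.0005,-0.0006],"turn":[0,0,0]},{"dp":[0.096,0.0005,-0.0006],"turn":[0,0,0]}]'

```text
time: 11.65
tool_pos: [0.6359, 0.2108, 0.0651]
tool_rot: [1.827, 1.569, -3.055]
contact_force: [-0.7, -0.1, 0.0]
opening: 0.075
```

move_arm --deltas '[{"dp":[0,0,0],"turn":[0,0,0]},{"dp":[0,0,0],"turn":[0,0,0]},{"dp":[0,0,0],"turn":[0,0,0]},{"dp":[0,0,0],"turn":[0,0,0]},{"dp":[0,0,0],"turn":[0,0,0]},{"dp":[0,0,0],"turn":[0,0,0]},{"dp":[0,0,0],"turn":[0,0,0]}]' --hand 0.03 --squeeze 15

```text
time: 12.35
tool_pos: [0.6359, 0.211, 0.0655]
tool_rot: [1.753, 1.57, -3.129]
contact_force: [-1.0, -0.5, 2.6]
opening: 0.0397
```

Run:
```python
from h import *
stat()
im,d,i=grab('side'); cv2.imwrite('pics/side10.png',cv2.resize(im[60:190,170:340,::-1],None,fx=4,fy=4))
```

```text
t 12.35 tcp [0.6359 0.211  0.0655] jawhead 80.29 down [-0.001 -0.    -1.   ] op 0.0397 F [-1.  -0.5  2.6] q [ 0.206  0.752  1.276  0.     1.115 -1.195]
```

View pics/side10.png

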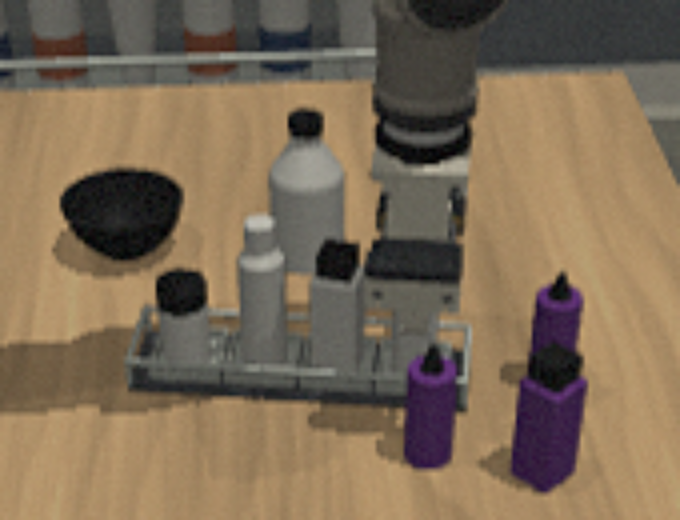

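Side view: the gripper is on the nozzle bottle and the neighbours are untouched. Lifting.

move_arm --deltas '[{"dp":[-0.02,0,0],"turn":[0,0,0]},{"dp":[-0.06,0,0],"turn":[0,0,0]},{"dp":[-0.1,0,0],"turn":[0,0,0]},{"dp":[-0.14,0,0],"turn":[0,0,0]},{"dp":[-0.16,0,0],"turn":[0,0,0]},{"dp":[-0.16,0,0],"turn":[0,0,0]}]' --squeeze 20

```text
time: 13.0
tool_pos: [0.6372, 0.2114, 0.2283]
tool_rot: [-1.125, 1.566, 0.277]
contact_force: [-0.3, 0.1, -3.2]
opening: 0.0395
```

Run:
```python
from h import *
stat();go([.4483,-.2178,.2],91.05,0)
```

```text
t 13.0 tcp [0.6372 0.2114 0.2283] jawhead 80.3 down [ 0.0043  0.0012 -1.    ] op 0.0395 F [-0.3  0.1 -3.2] q [ 0.206  0.619  1.065  0.     1.454 -1.195]
a 91.05 dp [ 0.027   0.114  -0.4549] turn [-10.75   0.09   0.24] rows 9.4
```

move_arm --deltas '[{"dp":[0,0.006,-0.025],"turn":[-0.6,0,0]},{"dp":[0,0.018,-0.07],"turn":[-1.7,0,0]},{"dp":[0,0.03,-0.118],"turn":[-2.8,0,0]},{"dp":[0,0.042,-0.166],"turn":[-4,0,0]},{"dp":[0,0.054,-0.214],"turn":[-5,0,0]},{"dp":[0,0.066,-0.262],"turn":[-6.2,0,0]},{"dp":[0,0.078,-0.31],"turn":[-7.3,0,0]},{"dp":[0,0.09,-0.358],"turn":[-8.4,0,0]},{"dp":[0,0.101,-0.4],"turn":[-9.5,0,0]},{"dp":[0,0.109,-0.435],"turn":[-10.3,0,0]}]'

```text
time: 14.0
tool_pos: [0.4529, -0.2007, 0.2232]
tool_rot: [1.226, 1.566, 2.807]
contact_force: [0.2, -0.3, -1.9]
opening: 0.0396
```

move_arm --deltas '[{"dp":[0.01,0.005,-0.015],"turn":[-0.4,0,0]},{"dp":[0.027,0.005,-0.02],"turn":[-0.4,0,0]},{"dp":[0.027,0.005,-0.02],"turn":[-0.4,0,0]},{"dp":[0.027,0.005,-0.02],"turn":[-0.4,0,0]}]'

```text
time: 14.4
tool_pos: [0.4496, -0.2188, 0.1971]
tool_rot: [1.131, 1.566, 2.719]
contact_force: [-0.6, 0.1, -2.2]
opening: 0.0396
```

Run:
```python
from h import *
stat();go([.4483,-.2178,.1],91.05,0)
im,d,i=grab('wrist','w11.png'); np.savez('w11.npz',im=im,d=d,**i)
```

```text
t 14.4 tcp [ 0.4496 -0.2188  0.1971] jawhead 90.99 down [-0.0043  0.0019 -1.    ] op 0.0396 F [-0.6  0.1 -2.2] q [-6.060e-01  3.260e-01  1.634e+00 -1.000e-03  1.186e+00 -2.193e+00]
a 91.05 dp [0.0971 0.0009 0.0008] turn [-0.06  0.12 -0.25] rows 1.9
```

View pics/w11.png

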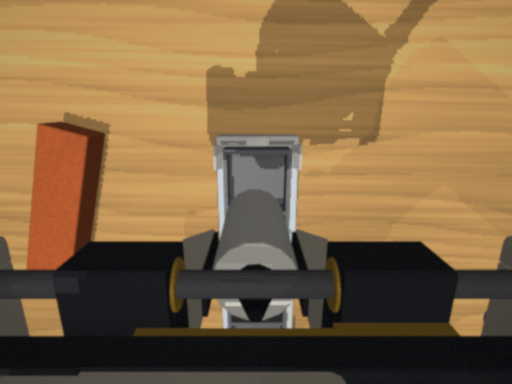

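The bottle is laterally centred over the tray (bay at 225–300 px, bottle at 255). Descending into the near bay.

move_arm --deltas '[{"dp":[0.03,0.0009,0.0008],"turn":[0,0,0]},{"dp":[0.065,0.0009,0.0008],"turn":[0,0,0]},{"dp":[0.09,0.0009,0.0008],"turn":[0,0,0]},{"dp":[0.1,0.0009,0.0008],"turn":[0,0,0]},{"dp":[0.106,0.0009,0.0008],"turn":[0,0,0]},{"dp":[0.109,0.0009,0.0008],"turn":[0,0,0]},{"dp":[0.111,0.0009,0.0008],"turn":[0,0,0]},{"dp":[0.111,0.0009,0.0008],"turn":[0,0,0]}]'

```text
time: 15.25
tool_pos: [0.4497, -0.2189, 0.0881]
tool_rot: [2.653, 1.57, -2.042]
contact_force: [-0.4, 0.2, -1.6]
opening: 0.0397
```

Run:
```python
from h import *
stat();go([.4483,-.2178,.0835],91.05,0)
im,d,i=grab('wrist','w12.png')
```

```text
t 15.25 tcp [ 0.4497 -0.2189  0.0881] jawhead 91.0 down [-5.e-04 -9.e-04 -1.e+00] op 0.0397 F [-0.4  0.2 -1.6] q [-6.060e-01  4.590e-01  1.777e+00 -1.000e-03  9.060e-01 -2.193e+00]
a 91.05 dp [0.0046 0.0013 0.0011] turn [-0.05 -0.05 -0.03] rows 0.1
```

View pics/w12.png

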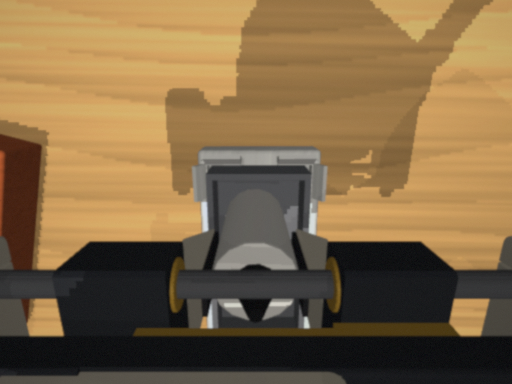

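move_arm --deltas '[{"dp":[0.002,0.001,0.001],"turn":[0,0,0]},{"dp":[0.004,0.001,0.001],"turn":[0,0,0]},{"dp":[0.0045,0.001,0.001],"turn":[0,0,0]},{"dp":[0.0045,0.001,0.001],"turn":[0,0,0]}]'

```text
time: 15.7
tool_pos: [0.4483, -0.2178, 0.0834]
tool_rot: [1.877, 1.57, -2.818]
contact_force: [-1.6, 1.0, 4.2]
opening: 0.0395
```

Run:
```python
from h import *
stat()
```

```text
t 15.7 tcp [ 0.4483 -0.2178  0.0834] jawhead 90.99 down [-1.2e-03 -4.0e-04 -1.0e+00] op 0.0395 F [-1.6  1.   4.2] q [-6.050e-01  4.630e-01  1.785e+00 -1.000e-03  8.940e-01 -2.193e+00]
```

Contact is felt at +4 N, so I release and retreat up.

move_arm --deltas '[{"dp":[0,0,0],"turn":[0,0,0]},{"dp":[0,0,0],"turn":[0,0,0]},{"dp":[0,0,0],"turn":[0,0,0]},{"dp":[0,0,0],"turn":[0,0,0]},{"dp":[0,0,0],"turn":[0,0,0]}]' --hand 0.075

```text
time: 16.2
tool_pos: [0.4482, -0.2177, 0.0828]
tool_rot: [1.549, 1.569, 3.137]
contact_force: [-0.2, -0.2, -0.2]
opening: 0.0729
```

move_arm --deltas '[{"dp":[-0.03,0,0],"turn":[0,0,0]},{"dp":[-0.08,0,0],"turn":[0,0,0]},{"dp":[-0.12,0,0],"turn":[0,0,0]},{"dp":[-0.14,0,0],"turn":[0,0,0]},{"dp":[-0.14,0,0],"turn":[0,0,0]}]'

```text
time: 16.7
tool_pos: [0.4498, -0.2186, 0.2261]
tool_rot: [-2.376, 1.565, -0.787]
contact_force: [0.2, 0.7, -1.4]
opening: 0.0751
```

Run:
```python
from h import *
stat()
go([.5705,.2192,.22],70.9,0)
im,d,i=grab('side'); cv2.imwrite('pics/side13.png',cv2.resize(im[190:290,180:340,::-1],None,fx=5,fy=5))
```

```text
t 16.7 tcp [ 0.4498 -0.2186  0.2261] jawhead 90.99 down [ 0.004 -0.004 -1.   ] op 0.0751 F [ 0.2  0.7 -1.4] q [-6.050e-01  2.940e-01  1.596e+00 -1.000e-03  1.246e+00 -2.193e+00]
a 70.9 dp [ 0.0048 -0.1283  0.4356] turn [20.1  -0.19  0.26] rows 9.1
```

View pics/side13.png

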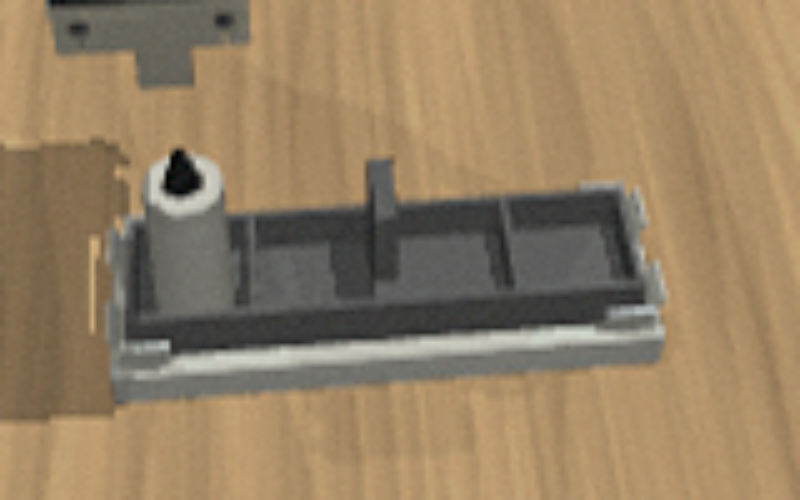

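The nozzle bottle stands upright in the near bay (about (185,235) px in the zoom). The square bottle is next.

move_arm --deltas '[{"dp":[0,-0.007,0.025],"turn":[1.2,0,0]},{"dp":[0,-0.02,0.07],"turn":[3.2,0,0]},{"dp":[0,-0.034,0.115],"turn":[5.3,0,0]},{"dp":[0,-0.047,0.16],"turn":[7.4,0,0]},{"dp":[0,-0.06,0.205],"turn":[9.5,0,0]},{"dp":[0,-0.074,0.25],"turn":[11.6,0,0]},{"dp":[0,-0.087,0.295],"turn":[13.7,0,0]},{"dp":[0,-0.1,0.34],"turn":[15.7,0,0]},{"dp":[0,-0.114,0.385],"turn":[17.8,0,0]},{"dp":[0,-0.124,0.42],"turn":[19.4,0,0]}]'

```text
time: 17.75
tool_pos: [0.5646, 0.207, 0.2203]
tool_rot: [1.994, 1.566, -3.04]
contact_force: [0.8, -0.4, 1.0]
opening: 0.0749
```

move_arm --deltas '[{"dp":[0.005,-0.004,0.0155],"turn":[0.7,0,0]},{"dp":[0.005,-0.004,0.0155],"turn":[0.7,0,0]},{"dp":[0.005,-0.004,0.0155],"turn":[0.7,0,0]}]'

```text
time: 18.05
tool_pos: [0.5729, 0.2174, 0.2157]
tool_rot: [2.16, 1.566, -2.885]
contact_force: [-0.2, -0.7, 0.2]
opening: 0.075
```

```bash
python3 - <<'E'
from h import *
stat();go([.5705,.2192,.072],70.9,0)
im,d,i=grab('wrist','w14.png'); np.savez('w8.npz',im=im,d=d,**i)
E
python3 m4.py
```

```text
t 18.05 tcp [0.5729 0.2174 0.2157] jawhead 70.94 down [-0.0051 -0.0013 -1.    ] op 0.075 F [-0.2 -0.7  0.2] q [ 0.238  0.516  1.278 -0.     1.353 -1.   ]
a 70.9 dp [0.1437 0.0023 0.0013] turn [ 0.04 -0.17 -0.25] rows 2.9
purple [193. 249.] 0.374 [0.502 0.243 0.374] [0.502 0.111 0.004] [0.645 0.243 0.374]
purple [192. 319.] 0.374 [0.502 0.243 0.374] [0.502 0.063 0.003] [0.729 0.243 0.374]
purple [290. 313.] 0.374 [0.502 0.243 0.374] [0.502 0.184 0.016] [0.751 0.243 0.374]
0.095 [256. 167.] 93 [0.5517 0.2257 0.101 ] ((552.0216064453125, 225.6676483154297), (37.29777145385742, 1.861129879951477), 71.44762420654297)
0.115 [248. 112.] 886 [0.5055 0.2352 0.1198] ((506.8424987792969, 233.4899444580078), (38.336421966552734, 38.52293014526367), 70.11473846435547)
0.106 [255. 169.] 55 [0.5521 0.2248 0.1071] ((552.0474853515625, 225.0817108154297), (33.599884033203125, 1.0314273834228516), 70.89424133300781)
0.028 [282.  83.] 1000 [0.4922 0.2749 0.0343] ((498.21685791015625, 274.022216796875), (6.006204605102539, 166.74659729003906), 80.2283935546875)
0.028 [210. 115.] 617 [0.4967 0.1936 0.0344] ((494.0290222167969, 193.71533203125), (6.114893436431885, 121.82910919189453), 80.21068572998047)
0.028 [239.  62.] 46 [0.4571 0.24   0.0341] ((455.67645263671875, 238.55393981933594), (33.62685012817383, 8.287555694580078), 79.10929107666016)
0.028 [255. 155.] 43 [0.5514 0.225  0.0341] ((551.873291015625, 225.58926391601562), (36.80366516113281, 1.3257408142089844), 71.11328887939453)
```

View pics/w14.png

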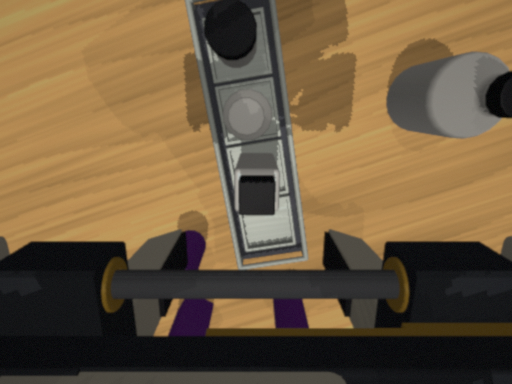

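Wrist view: square bottle at (257,195) px squarely between the fingers, tall at (248,115), jar at (231,28). The big bottle clears the gripper by about 45 mm. Descending.

move_arm --deltas '[{"dp":[0.03,0.002,0.0013],"turn":[0,0,0]},{"dp":[0.065,0.002,0.0013],"turn":[0,0,0]},{"dp":[0.07,0.002,0.0013],"turn":[0,0,0]},{"dp":[0.07,0.002,0.0013],"turn":[0,0,0]},{"dp":[0.07,0.002,0.0013],"turn":[0,0,0]}]'

```text
time: 18.6
tool_pos: [0.5732, 0.2194, 0.1494]
tool_rot: [-0.734, 1.57, 0.502]
contact_force: [-0.2, -1.0, 0.1]
opening: 0.0749
```

Run:
```python
from h import *
stat();go([.5707,.2191,.072],70.9,0)
im,d,i=grab('wrist','w15.png')
```

```text
t 18.6 tcp [0.5732 0.2194 0.1494] jawhead 70.85 down [ 9.e-04  5.e-04 -1.e+00] op 0.0749 F [-0.2 -1.   0.1] q [ 0.241  0.568  1.377  0.     1.196 -0.996]
a 70.9 dp [ 0.0774  0.0023 -0.0011] turn [-0.05  0.04  0.04] rows 1.5
```

View pics/w15.png

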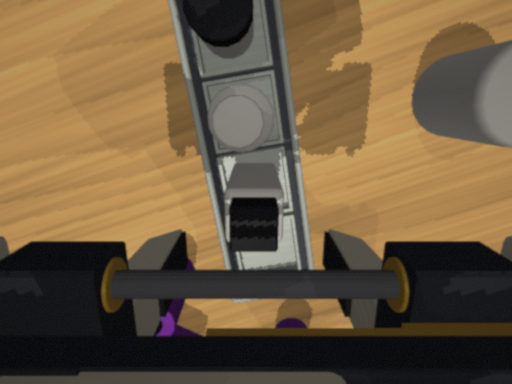

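move_arm --deltas '[{"dp":[0.03,0.0022,-0.001],"turn":[0,0,0]},{"dp":[0.06,0.0022,-0.001],"turn":[0,0,0]},{"dp":[0.075,0.0022,-0.001],"turn":[0,0,0]},{"dp":[0.0775,0.0022,-0.001],"turn":[0,0,0]},{"dp":[0.0775,0.0022,-0.001],"turn":[0,0,0]}]'

```text
time: 19.15
tool_pos: [0.5704, 0.2196, 0.0713]
tool_rot: [0.401, 1.57, 1.638]
contact_force: [1.9, -0.7, 0.6]
opening: 0.0749
```

move_arm --deltas '[{"dp":[0,0,0],"turn":[0,0,0]},{"dp":[0,0,0],"turn":[0,0,0]},{"dp":[0,0,0],"turn":[0,0,0]},{"dp":[0,0,0],"turn":[0,0,0]},{"dp":[0,0,0],"turn":[0,0,0]},{"dp":[0,0,0],"turn":[0,0,0]},{"dp":[0,0,0],"turn":[0,0,0]}]' --hand 0.03 --squeeze 20

```text
time: 19.85
tool_pos: [0.5698, 0.2196, 0.0703]
tool_rot: [1.916, 1.569, -3.13]
contact_force: [-0.9, -0.7, 2.4]
opening: 0.0397
```

Run:
```python
from h import *
stat()
```

```text
t 19.85 tcp [0.5698 0.2196 0.0703] jawhead 70.9 down [-0.0014 -0.     -1.    ] op 0.0397 F [-0.9 -0.7  2.4] q [ 0.242  0.65   1.468  0.     1.024 -0.995]
```

Gripped at 39.7 mm. Lifting.

move_arm --deltas '[{"dp":[-0.02,0,0],"turn":[0,0,0]},{"dp":[-0.06,0,0],"turn":[0,0,0]},{"dp":[-0.1,0,0],"turn":[0,0,0]},{"dp":[-0.14,0,0],"turn":[0,0,0]},{"dp":[-0.16,0,0],"turn":[0,0,0]},{"dp":[-0.16,0,0],"turn":[0,0,0]}]'

```text
time: 20.45
tool_pos: [0.5713, 0.2199, 0.2332]
tool_rot: [-0.926, 1.566, 0.311]
contact_force: [0.3, 0.7, -2.5]
opening: 0.0397
```

Run:
```python
from h import *
stat();go([.5103,-.2166,.2283],91.05,0)
```

```text
t 20.45 tcp [0.5713 0.2199 0.2332] jawhead 70.9 down [ 0.0043  0.0014 -1.    ] op 0.0397 F [ 0.3  0.7 -2.5] q [ 0.242  0.498  1.261  0.     1.379 -0.995]
a 91.05 dp [ 0.0041 -0.0852 -0.4324] turn [-20.15   0.12   0.23] rows 8.8
```

move_arm --deltas '[{"dp":[0,-0.005,-0.025],"turn":[-1.2,0,0]},{"dp":[0,-0.014,-0.07],"turn":[-3.2,0,0]},{"dp":[0,-0.023,-0.115],"turn":[-5.3,0,0]},{"dp":[0,-0.032,-0.16],"turn":[-7.4,0,0]},{"dp":[0,-0.041,-0.205],"turn":[-9.5,0,0]},{"dp":[0,-0.05,-0.25],"turn":[-11.6,0,0]},{"dp":[0,-0.059,-0.295],"turn":[-13.7,0,0]},{"dp":[0,-0.068,-0.34],"turn":[-15.8,0,0]},{"dp":[0,-0.076,-0.385],"turn":[-17.9,0,0]},{"dp":[0,-0.082,-0.417],"turn":[-19.4,0,0]}]'

```text
time: 21.45
tool_pos: [0.5093, -0.2036, 0.2278]
tool_rot: [1.322, 1.565, 2.898]
contact_force: [0.7, 1.1, -2.8]
opening: 0.0399
```

move_arm --deltas '[{"dp":[0,-0.003,-0.0155],"turn":[-0.75,0,0]},{"dp":[0,-0.003,-0.0155],"turn":[-0.75,0,0]},{"dp":[0,-0.003,-0.0155],"turn":[-0.75,0,0]}]'

```text
time: 21.75
tool_pos: [0.5132, -0.2162, 0.2283]
tool_rot: [1.122, 1.566, 2.71]
contact_force: [0.2, -0.5, -2.4]
opening: 0.0398
```

Run:
```python
from h import *
stat();go([.5103,-.2166,.1],91.05,0)
im,d,i=grab('wrist','w16.png')
```

```text
t 21.75 tcp [ 0.5132 -0.2162  0.2283] jawhead 90.99 down [-0.0047  0.0021 -1.    ] op 0.0398 F [ 0.2 -0.5 -2.4] q [-5.360e-01  4.030e-01  1.427e+00 -1.000e-03  1.317e+00 -2.124e+00]
a 91.05 dp [ 0.1284  0.0024 -0.0006] turn [-0.06  0.13 -0.26] rows 2.6
```

View pics/w16.png

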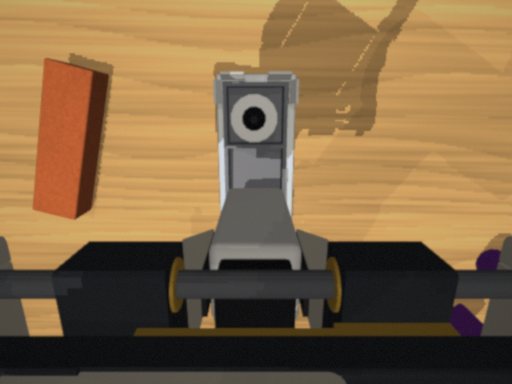

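Wrist view: nozzle bottle in the near bay at (254,118) px, the next bay free at (254,170), the square bottle in line. Descending.

move_arm --deltas '[{"dp":[0.03,0.0024,-0.0006],"turn":[0,0,0]},{"dp":[0.07,0.0024,-0.0006],"turn":[0,0,0]},{"dp":[0.1,0.0024,-0.0006],"turn":[0,0,0]},{"dp":[0.115,0.0024,-0.0006],"turn":[0,0,0]},{"dp":[0.125,0.0024,-0.0006],"turn":[0,0,0]},{"dp":[0.13,0.0024,-0.0006],"turn":[0,0,0]},{"dp":[0.13,0.0024,-0.0006],"turn":[0,0,0]}]'

```text
time: 22.5
tool_pos: [0.5115, -0.2169, 0.1002]
tool_rot: [1.507, 1.569, 3.097]
contact_force: [-0.1, -0.4, -2.6]
opening: 0.04
```

Run:
```python
from h import *
stat();go([.5103,-.2166,.0885],91.05,0)
im,d,i=grab('wrist','w17.png')
im,d,i=grab('side'); cv2.imwrite('pics/side17.png',cv2.resize(im[190:290,180:340,::-1],None,fx=5,fy=5))
```

```text
t 22.5 tcp [ 0.5115 -0.2169  0.1002] jawhead 91.09 down [-1.9e-03  1.0e-04 -1.0e+00] op 0.04 F [-0.1 -0.4 -2.6] q [-5.390e-01  5.280e-01  1.607e+00 -1.000e-03  1.009e+00 -2.128e+00]
a 91.05 dp [0.0117 0.0012 0.0003] turn [ 0.04  0.01 -0.11] rows 0.2
```

View pics/w17.png

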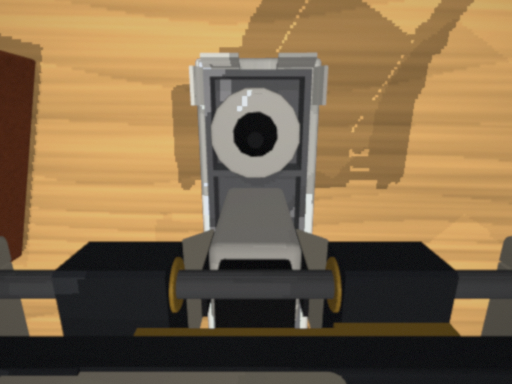

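View pics/side17.png

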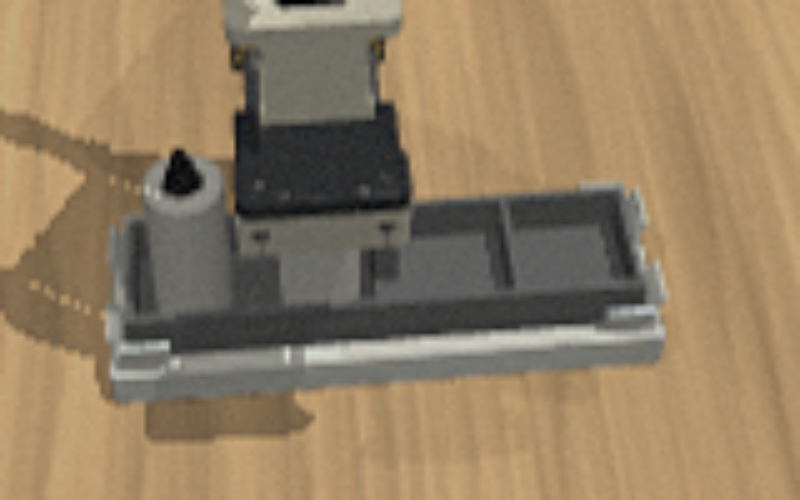

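The square bottle is inside its bay, clear of the handle and of the nozzle bottle. Lowering to the floor.

move_arm --deltas '[{"dp":[0.004,0.001,0.0003],"turn":[0,0,0]},{"dp":[0.008,0.001,0.0003],"turn":[0,0,0]},{"dp":[0.01,0.001,0.0003],"turn":[0,0,0]},{"dp":[0.0115,0.001,0.0003],"turn":[0,0,0]},{"dp":[0.0115,0.001,0.0003],"turn":[0,0,0]},{"dp":[0.0115,0.001,0.0003],"turn":[0,0,0]}]'

```text
time: 23.2
tool_pos: [0.5104, -0.2172, 0.0888]
tool_rot: [1.601, 1.569, -3.093]
contact_force: [-0.0, 0.8, -2.7]
opening: 0.0397
```

Run:
```python
from h import *
stat()
```

```text
t 23.2 tcp [ 0.5104 -0.2172  0.0888] jawhead 91.04 down [-1.7e-03 -1.0e-04 -1.0e+00] op 0.0397 F [-0.   0.8 -2.7] q [-5.400e-01  5.410e-01  1.621e+00 -1.000e-03  9.810e-01 -2.128e+00]
```

move_arm --deltas '[{"dp":[0.0007,0,0],"turn":[0,0,0]},{"dp":[0.0015,0,0],"turn":[0,0,0]},{"dp":[0.0015,0,0],"turn":[0,0,0]}]'

```text
time: 23.5
tool_pos: [0.5106, -0.2173, 0.0883]
tool_rot: [2.138, 1.57, -2.556]
contact_force: [-3.0, 2.0, 5.7]
opening: 0.0398
```

move_arm --deltas '[{"dp":[0,0,0],"turn":[0,0,0]},{"dp":[0,0,0],"turn":[0,0,0]},{"dp":[0,0,0],"turn":[0,0,0]},{"dp":[0,0,0],"turn":[0,0,0]},{"dp":[0,0,0],"turn":[0,0,0]}]' --hand 0.075

```text
time: 24.0
tool_pos: [0.5104, -0.2172, 0.0872]
tool_rot: [1.574, 1.569, -3.12]
contact_force: [0.2, -0.6, 0.7]
opening: 0.0733
```

move_arm --deltas '[{"dp":[-0.03,0,0],"turn":[0,0,0]},{"dp":[-0.08,0,0],"turn":[0,0,0]},{"dp":[-0.12,0,0],"turn":[0,0,0]},{"dp":[-0.14,0,0],"turn":[0,0,0]},{"dp":[-0.14,0,0],"turn":[0,0,0]}]'

```text
time: 24.5
tool_pos: [0.512, -0.218, 0.2307]
tool_rot: [-2.299, 1.565, -0.71]
contact_force: [0.2, -0.4, -0.3]
opening: 0.0748
```

Run:
```python
from h import *
stat()
go([.507,.2328,.25],80.2,0)
im,d,i=grab('side'); cv2.imwrite('pics/side18.png',cv2.resize(im[190:290,180:340,::-1],None,fx=5,fy=5))
```

```text
t 24.5 tcp [ 0.512  -0.218   0.2307] jawhead 91.05 down [ 0.0043 -0.0037 -1.    ] op 0.0748 F [ 0.2 -0.4 -0.3] q [-5.400e-01  3.940e-01  1.434e+00 -1.000e-03  1.308e+00 -2.128e+00]
a 80.2 dp [-0.021  -0.0033  0.4507] turn [10.85 -0.19  0.26] rows 9.0
```

View pics/side18.png

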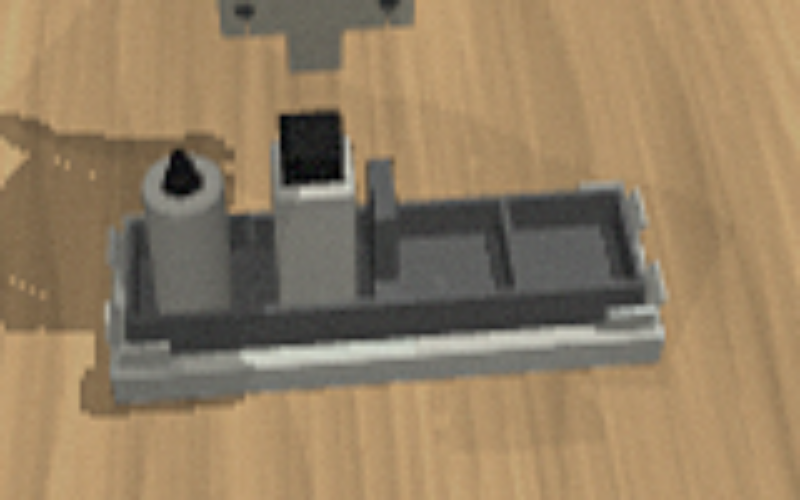

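The nozzle and square bottles stand upright in bays 1 and 2. The tall bottle is next.

move_arm --deltas '[{"dp":[-0.005,0,0.025],"turn":[0.6,0,0]},{"dp":[-0.01,0,0.07],"turn":[1.7,0,0]},{"dp":[-0.015,-0.001,0.117],"turn":[2.8,0,0]},{"dp":[-0.02,-0.001,0.165],"turn":[4,0,0]},{"dp":[-0.021,-0.002,0.213],"turn":[5.1,0,0]},{"dp":[-0.021,-0.002,0.26],"turn":[6.3,0,0]},{"dp":[-0.021,-0.002,0.308],"turn":[7.4,0,0]},{"dp":[-0.021,-0.003,0.355],"turn":[8.6,0,0]},{"dp":[-0.021,-0.003,0.4],"turn":[9.6,0,0]},{"dp":[-0.021,-0.0033,0.435],"turn":[10.5,0,0]}]'

```text
time: 25.55
tool_pos: [0.5047, 0.2202, 0.246]
tool_rot: [1.87, 1.565, -3.006]
contact_force: [0.1, -0.7, -0.2]
opening: 0.0749
```

move_arm --deltas '[{"dp":[0,0,0.0155],"turn":[0.35,0,0]},{"dp":[0,0,0.0155],"turn":[0.35,0,0]},{"dp":[0,0,0.0155],"turn":[0.35,0,0]},{"dp":[0,0,0.0155],"turn":[0.35,0,0]}]'

```text
time: 25.95
tool_pos: [0.5084, 0.232, 0.2474]
tool_rot: [2.003, 1.567, -2.881]
contact_force: [-0.4, 0.5, -0.4]
opening: 0.0746
```

Run:
```python
from h import *
stat();go([.507,.2333,.09],80.2,0)
im,d,i=grab('wrist','w19.png')
P=cloud(d,i);Z=P[...,2]
for lo,hi in((.146,.156),(.11,.13),(.086,.096)):
    s=(Z>lo)&(Z<hi)&(abs(P[...,1]-.235)<.05)&(P[...,0]<.55)&(P[...,0]>.4); c,l,st,ce=cv2.connectedComponentsWithStats(s.astype(np.uint8))
    for q in range(1,c):
        if st[q,4]>100: print(lo,ce[q].round(),st[q,4],cv2.minAreaRect(P[l==q][:,:2].astype(np.float32)*1000))
s=(P[...,1]>.29)&(Z>.05)&(Z<.16)&(P[...,0]<.6); print('dev',P[s].min(0),P[s].max(0))
```

```text
t 25.95 tcp [0.5084 0.232  0.2474] jawhead 80.14 down [-3.2e-03 -9.0e-04 -1.0e+00] op 0.0746 F [-0.4  0.5 -0.4] q [ 0.291  0.392  1.391  0.     1.362 -1.108]
a 80.2 dp [0.1574 0.0011 0.0013] turn [-0.06 -0.08 -0.17] rows 3.1
0.146 [256. 194.] 689 ((506.2354431152344, 232.83572387695312), (24.729148864746094, 24.49640655517578), 79.90754699707031)
0.11 [256. 177.] 631 ((503.0985107421875, 233.71401977539062), (38.268211364746094, 33.21493911743164), 82.9806137084961)
0.086 [253. 109.] 1617 ((438.3848571777344, 242.13320922851562), (42.63536834716797, 42.92577362060547), 78.6261978149414)
dev [0.35915315 0.38024587 0.05000152] [0.58686791 0.50561794 0.15225167]
```

View pics/w19.png

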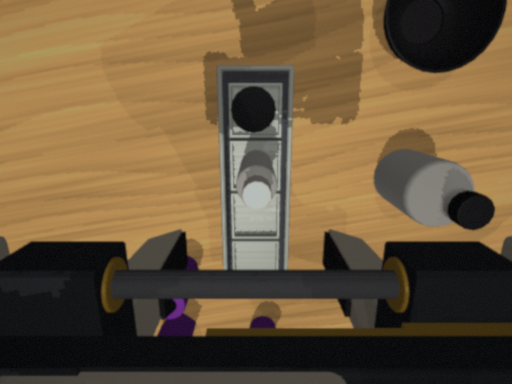

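Wrist view: tall bottle cap at (256,194) px, jar at (253,109). The big bottle's nearest edge is at y=0.38, clear of the gripper. Descending in two stages.

move_arm --deltas '[{"dp":[0.03,0.0018,0.001],"turn":[0,0,0]},{"dp":[0.07,0.0018,0.001],"turn":[0,0,0]},{"dp":[0.09,0.0018,0.001],"turn":[0,0,0]},{"dp":[0.09,0.0018,0.001],"turn":[0,0,0]},{"dp":[0.09,0.0018,0.001],"turn":[0,0,0]}]'

```text
time: 26.5
tool_pos: [0.5074, 0.2338, 0.1589]
tool_rot: [1.708, 1.57, 3.107]
contact_force: [0.2, -0.1, 0.5]
opening: 0.0753
```

Run:
```python
from h import *
stat();go([.5065,.2332,.0905],80.2,0)
im,d,i=grab('wrist','w20.png')
```

```text
t 26.5 tcp [0.5074 0.2338 0.1589] jawhead 80.13 down [-0.0011  0.     -1.    ] op 0.0753 F [ 0.2 -0.1  0.5] q [ 0.294  0.465  1.53   0.     1.148 -1.104]
a 80.2 dp [ 0.0684  0.0007 -0.0007] turn [-0.07 -0.01 -0.06] rows 1.4
```

View pics/w20.png

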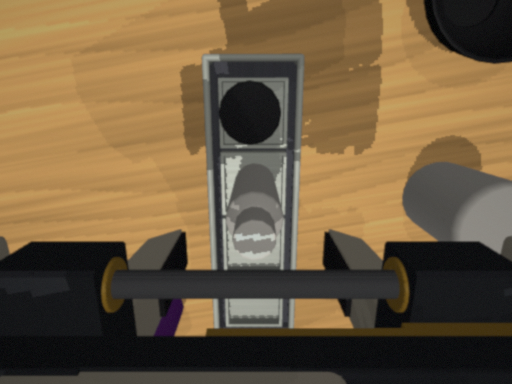

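move_arm --deltas '[{"dp":[0.03,0.0007,-0.0006],"turn":[0,0,0]},{"dp":[0.05,0.0007,-0.0006],"turn":[0,0,0]},{"dp":[0.061,0.0007,-0.0006],"turn":[0,0,0]},{"dp":[0.066,0.0007,-0.0006],"turn":[0,0,0]},{"dp":[0.067,0.0007,-0.0006],"turn":[0,0,0]},{"dp":[0.067,0.0007,-0.0006],"turn":[0,0,0]}]'

```text
time: 27.15
tool_pos: [0.5066, 0.2341, 0.0922]
tool_rot: [-0.021, 1.57, 1.378]
contact_force: [1.0, -0.2, 0.5]
opening: 0.0747
```

move_arm --deltas '[{"dp":[0,0,0],"turn":[0,0,0]},{"dp":[0,0,0],"turn":[0,0,0]},{"dp":[0,0,0],"turn":[0,0,0]},{"dp":[0,0,0],"turn":[0,0,0]},{"dp":[0,0,0],"turn":[0,0,0]},{"dp":[0,0,0],"turn":[0,0,0]},{"dp":[0,0,0],"turn":[0,0,0]}]' --hand 0.03 --squeeze 25

```text
time: 27.85
tool_pos: [0.506, 0.2338, 0.0913]
tool_rot: [1.842, 1.569, -3.041]
contact_force: [-0.5, -0.7, 1.8]
opening: 0.0391
```

Run:
```python
from h import *
stat()
im,d,i=grab('side'); cv2.imwrite('pics/side21.png',cv2.resize(im[60:190,170:340,::-1],None,fx=4,fy=4))
```

```text
t 27.85 tcp [0.506  0.2338 0.0913] jawhead 80.19 down [-1.6e-03 -2.0e-04 -1.0e+00] op 0.0391 F [-0.5 -0.7  1.8] q [ 0.295  0.541  1.611  0.     0.991 -1.105]
```

View pics/side21.png

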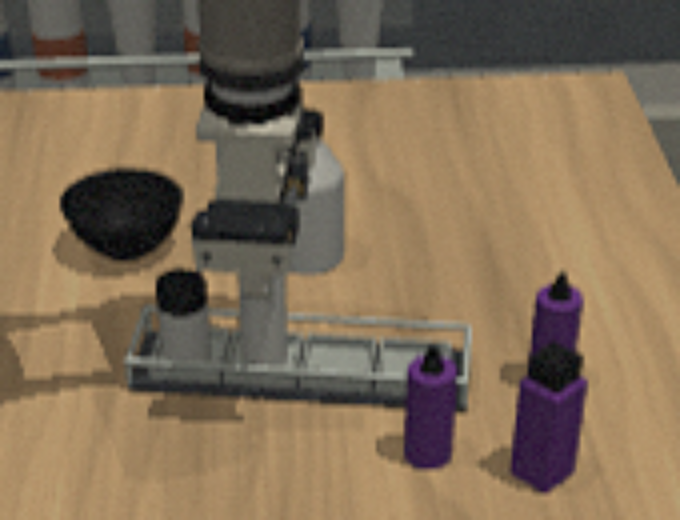

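The tall bottle is gripped (39.1 mm). Lifting.

move_arm --deltas '[{"dp":[-0.02,0,0],"turn":[0,0,0]},{"dp":[-0.06,0,0],"turn":[0,0,0]},{"dp":[-0.1,0,0],"turn":[0,0,0]},{"dp":[-0.14,0,0],"turn":[0,0,0]},{"dp":[-0.165,0,0],"turn":[0,0,0]},{"dp":[-0.165,0,0],"turn":[0,0,0]}]'

```text
time: 28.5
tool_pos: [0.5076, 0.2345, 0.2597]
tool_rot: [-1.003, 1.565, 0.397]
contact_force: [0.0, 0.4, -3.4]
opening: 0.0394
```

Run:
```python
from h import *
stat();go([.5803,-.2158,.256],91.05,0)
```

```text
t 28.5 tcp [0.5076 0.2345 0.2597] jawhead 80.2 down [ 0.005   0.0021 -1.    ] op 0.0394 F [ 0.   0.4 -3.4] q [ 2.950e-01  3.790e-01  1.376e+00  1.000e-03  1.381e+00 -1.105e+00]
a 91.05 dp [ 0.0031 -0.1482 -0.4313] turn [-10.85   0.14   0.28] rows 9.1
```

move_arm --deltas '[{"dp":[0,-0.008,-0.025],"turn":[-0.6,0,0]},{"dp":[0,-0.024,-0.07],"turn":[-1.8,0,0]},{"dp":[0,-0.039,-0.115],"turn":[-2.9,0,0]},{"dp":[0,-0.054,-0.158],"turn":[-4,0,0]},{"dp":[0,-0.07,-0.203],"turn":[-5.1,0,0]},{"dp":[0,-0.085,-0.248],"turn":[-6.2,0,0]},{"dp":[0,-0.1,-0.293],"turn":[-7.3,0,0]},{"dp":[0,-0.116,-0.338],"turn":[-8.5,0,0]},{"dp":[0,-0.131,-0.381],"turn":[-9.6,0,0]},{"dp":[0,-0.142,-0.415],"turn":[-10.4,0,0]}]'

```text
time: 29.5
tool_pos: [0.5747, -0.2017, 0.2532]
tool_rot: [1.304, 1.565, 2.885]
contact_force: [0.2, 0.8, -2.7]
opening: 0.0392
```

move_arm --deltas '[{"dp":[0,-0.006,-0.016],"turn":[-0.45,0,0]},{"dp":[0,-0.006,-0.016],"turn":[-0.45,0,0]},{"dp":[0,-0.006,-0.016],"turn":[-0.45,0,0]},{"dp":[0,-0.006,-0.016],"turn":[-0.45,0,0]}]'

```text
time: 29.9
tool_pos: [0.5812, -0.2138, 0.2551]
tool_rot: [1.212, 1.567, 2.802]
contact_force: [0.2, 0.4, -2.8]
opening: 0.0392
```

Run:
```python
from h import *
stat();go([.5803,-.2158,.125],91.05,0)
im,d,i=grab('wrist','w22.png')
```

```text
t 29.9 tcp [ 0.5812 -0.2138  0.2551] jawhead 91.1 down [-0.0034  0.0012 -1.    ] op 0.0392 F [ 0.2  0.4 -2.8] q [-0.476  0.505  1.189 -0.     1.451 -2.066]
a 91.05 dp [ 0.1301  0.0005 -0.0022] turn [ 0.05  0.07 -0.19] rows 2.6
```

View pics/w22.png

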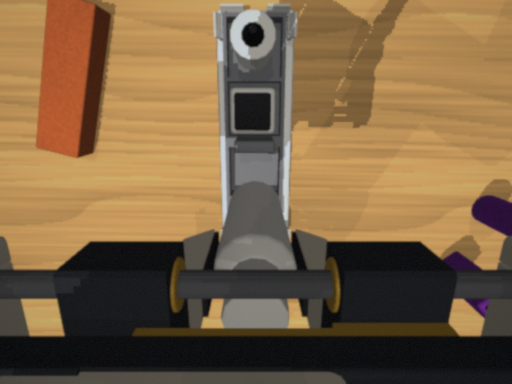

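Wrist view: nozzle at (253,33) px, square at (253,110), handle at (255,160), and the tall bottle in line beyond it. Descending.

move_arm --deltas '[{"dp":[0.03,0.0005,-0.002],"turn":[0,0,0]},{"dp":[0.07,0.0005,-0.002],"turn":[0,0,0]},{"dp":[0.1,0.0005,-0.002],"turn":[0,0,0]},{"dp":[0.115,0.0005,-0.002],"turn":[0,0,0]},{"dp":[0.125,0.0005,-0.002],"turn":[0,0,0]},{"dp":[0.131,0.0005,-0.002],"turn":[0,0,0]},{"dp":[0.131,0.0005,-0.002],"turn":[0,0,0]}]'

```text
time: 30.65
tool_pos: [0.581, -0.2167, 0.1251]
tool_rot: [1.579, 1.569, -3.114]
contact_force: [-0.4, -1.0, -2.3]
opening: 0.0391
```

Run:
```python
from h import *
stat();go([.5803,-.2158,.1093],91.05,0)
im,d,i=grab('wrist','w23.png')
im,d,i=grab('side'); cv2.imwrite('pics/side23.png',cv2.resize(im[190:290,180:340,::-1],None,fx=5,fy=5))
```

```text
t 30.65 tcp [ 0.581  -0.2167  0.1251] jawhead 91.08 down [-0.0017 -0.     -1.    ] op 0.0391 F [-0.4 -1.  -2.3] q [-4.800e-01  6.040e-01  1.383e+00 -1.000e-03  1.155e+00 -2.069e+00]
a 91.05 dp [0.0158 0.0006 0.0009] turn [ 0.03 -0.   -0.1 ] rows 0.3
```

View pics/side23.png

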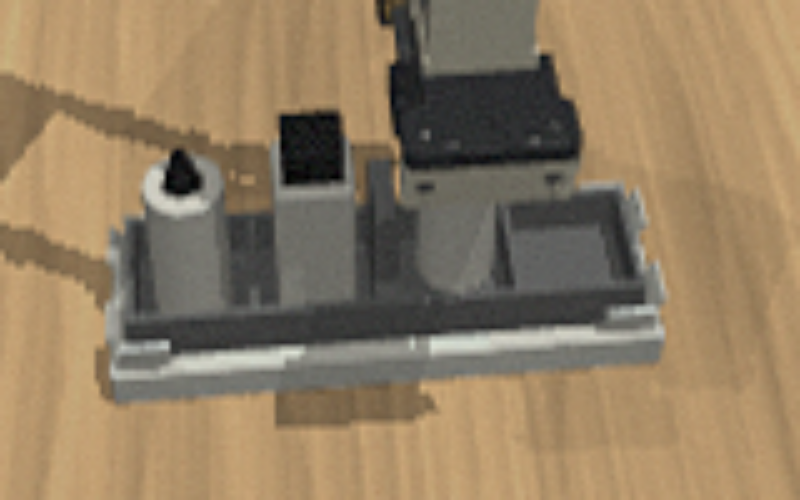

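The tall bottle is inside bay 3. Lowering to the floor.

move_arm --deltas '[{"dp":[0.005,0.0006,0.0009],"turn":[0,0,0]},{"dp":[0.009,0.0006,0.0009],"turn":[0,0,0]},{"dp":[0.012,0.0006,0.0009],"turn":[0,0,0]},{"dp":[0.014,0.0006,0.0009],"turn":[0,0,0]},{"dp":[0.016,0.0006,0.0009],"turn":[0,0,0]},{"dp":[0.0165,0.0006,0.0009],"turn":[0,0,0]},{"dp":[0.0165,0.0006,0.0009],"turn":[0,0,0]}]'

```text
time: 31.45
tool_pos: [0.5805, -0.2164, 0.1093]
tool_rot: [2.086, 1.57, -2.609]
contact_force: [-0.9, 0.3, 3.6]
opening: 0.0391
```

move_arm --deltas '[{"dp":[0,0,0],"turn":[0,0,0]},{"dp":[0,0,0],"turn":[0,0,0]},{"dp":[0,0,0],"turn":[0,0,0]},{"dp":[0,0,0],"turn":[0,0,0]},{"dp":[0,0,0],"turn":[0,0,0]}]' --hand 0.075

```text
time: 31.95
tool_pos: [0.5803, -0.2163, 0.1085]
tool_rot: [1.568, 1.569, -3.126]
contact_force: [0.8, 1.0, -0.3]
opening: 0.073
```

move_arm --deltas '[{"dp":[-0.03,0,0],"turn":[0,0,0]},{"dp":[-0.08,0,0],"turn":[0,0,0]},{"dp":[-0.12,0,0],"turn":[0,0,0]},{"dp":[-0.14,0,0],"turn":[0,0,0]},{"dp":[-0.14,0,0],"turn":[0,0,0]}]'

```text
time: 32.45
tool_pos: [0.5819, -0.2169, 0.2525]
tool_rot: [-2.215, 1.565, -0.625]
contact_force: [-0.1, 0.4, -0.8]
opening: 0.0751
```

Run:
```python
from h import *
stat()
go([.4382,.2415,.22],80.2,0)
im,d,i=grab('side'); cv2.imwrite('pics/side24.png',cv2.resize(im[190:290,180:340,::-1],None,fx=5,fy=5))
```

```text
t 32.45 tcp [ 0.5819 -0.2169  0.2525] jawhead 91.05 down [ 0.0048 -0.0035 -1.    ] op 0.0751 F [-0.1  0.4 -0.8] q [-4.800e-01  5.030e-01  1.199e+00 -1.000e-03  1.434e+00 -2.069e+00]
a 80.2 dp [0.0302 0.1354 0.4611] turn [10.85 -0.18  0.29] rows 9.6
```

View pics/side24.png

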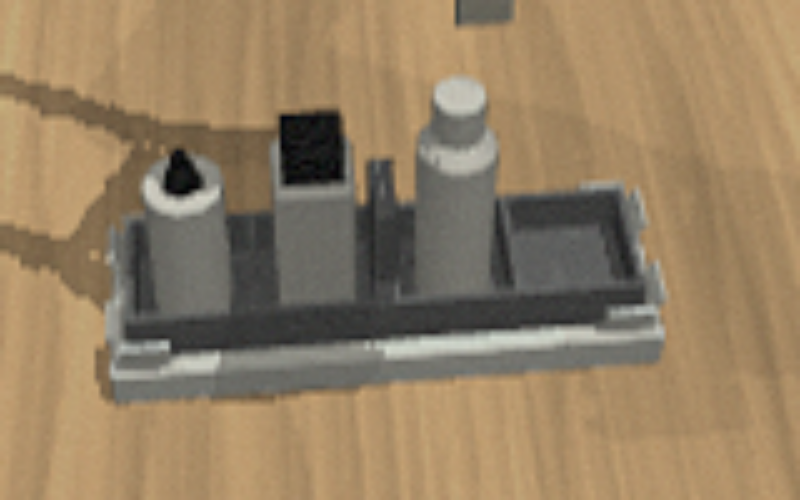

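Three bottles stand upright in bays 1–3. The jar is last.

move_arm --deltas '[{"dp":[0,0.007,0.025],"turn":[0.6,0,0]},{"dp":[0,0.021,0.07],"turn":[1.7,0,0]},{"dp":[0,0.034,0.117],"turn":[2.8,0,0]},{"dp":[0,0.048,0.165],"turn":[4,0,0]},{"dp":[0,0.062,0.213],"turn":[5.1,0,0]},{"dp":[0.005,0.076,0.26],"turn":[6.2,0,0]},{"dp":[0.01,0.09,0.308],"turn":[7.3,0,0]},{"dp":[0.015,0.104,0.355],"turn":[8.4,0,0]},{"dp":[0.02,0.118,0.4],"turn":[9.5,0,0]},{"dp":[0.025,0.129,0.44],"turn":[10.4,0,0]}]'

```text
time: 33.5
tool_pos: [0.4413, 0.223, 0.2218]
tool_rot: [1.923, 1.566, -2.952]
contact_force: [-0.3, -0.5, 1.2]
opening: 0.0751
```

move_arm --deltas '[{"dp":[0.005,0.006,0.021],"turn":[0.45,0,0]},{"dp":[0.005,0.006,0.021],"turn":[0.45,0,0]},{"dp":[0.005,0.006,0.021],"turn":[0.45,0,0]},{"dp":[0.005,0.006,0.021],"turn":[0.45,0,0]}]'

```text
time: 33.9
tool_pos: [0.441, 0.242, 0.2182]
tool_rot: [2.048, 1.568, -2.836]
contact_force: [1.0, 0.1, -1.1]
opening: 0.0751
```

Run:
```python
from h import *
stat();go([.4384,.2418,.12],80.2,0)
im,d,i=grab('wrist','w25.png')
P=cloud(d,i);Z=P[...,2]
for lo,hi in((.086,.096),):
    s=(Z>lo)&(Z<hi)&(abs(P[...,1]-.235)<.05)&(P[...,0]<.55)&(P[...,0]>.4); c,l,st,ce=cv2.connectedComponentsWithStats(s.astype(np.uint8))
    for q in range(1,c):
        if st[q,4]>100: print(lo,ce[q].round(),st[q,4],cv2.minAreaRect(P[l==q][:,:2].astype(np.float32)*1000))
```

```text
t 33.9 tcp [0.441  0.242  0.2182] jawhead 80.15 down [-2.9e-03 -9.0e-04 -1.0e+00] op 0.0751 F [ 1.   0.1 -1.1] q [ 0.349  0.311  1.595  0.     1.239 -1.05 ]
a 80.2 dp [ 0.0982  0.0023 -0.0005] turn [-0.05 -0.08 -0.15] rows 2.0
0.086 [254. 184.] 1638 ((437.7044677734375, 242.1553497314453), (42.4527702331543, 42.97658920288086), 79.66829681396484)
```

View pics/w25.png

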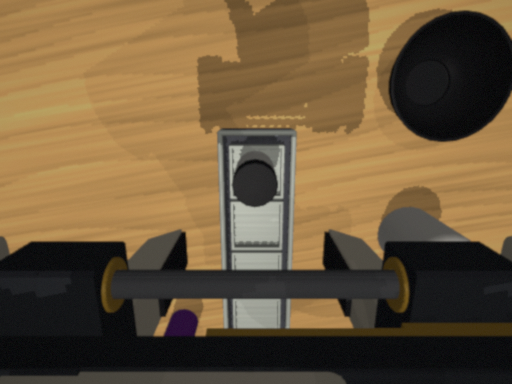

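Wrist view: jar lid at (254,184) px, centred between the fingers, with bowl and big bottle well aside. Descending.

move_arm --deltas '[{"dp":[0.03,0.0023,-0.0005],"turn":[0,0,0]},{"dp":[0.07,0.0023,-0.0005],"turn":[0,0,0]},{"dp":[0.095,0.0023,-0.0005],"turn":[0,0,0]},{"dp":[0.098,0.0023,-0.0005],"turn":[0,0,0]},{"dp":[0.098,0.0023,-0.0005],"turn":[0,0,0]}]'

```text
time: 34.45
tool_pos: [0.4388, 0.2422, 0.121]
tool_rot: [1.898, 1.569, -2.987]
contact_force: [-0.2, 0.1, 1.2]
opening: 0.075
```

Run:
```python
from h import *
stat();go([.438,.242,.05],80.2,0)
```

```text
t 34.45 tcp [0.4388 0.2422 0.121 ] jawhead 80.12 down [-2.2e-03 -3.0e-04 -1.0e+00] op 0.075 F [-0.2  0.1  1.2] q [ 3.510e-01  4.150e-01  1.736e+00  1.000e-03  9.930e-01 -1.048e+00]
a 80.2 dp [ 0.071   0.0006 -0.0003] turn [-0.08 -0.04 -0.12] rows 1.4
```

move_arm --deltas '[{"dp":[0.03,0.0006,-0.0003],"turn":[0,0,0]},{"dp":[0.055,0.0006,-0.0003],"turn":[0,0,0]},{"dp":[0.066,0.0006,-0.0003],"turn":[0,0,0]},{"dp":[0.07,0.0006,-0.0003],"turn":[0,0,0]},{"dp":[0.07,0.0006,-0.0003],"turn":[0,0,0]}]'

```text
time: 34.95
tool_pos: [0.4384, 0.2429, 0.0517]
tool_rot: [0.974, 1.57, 2.374]
contact_force: [-0.3, 0.0, 0.5]
opening: 0.0753
```

move_arm --deltas '[{"dp":[0,0,0],"turn":[0,0,0]},{"dp":[0,0,0],"turn":[0,0,0]},{"dp":[0,0,0],"turn":[0,0,0]},{"dp":[0,0,0],"turn":[0,0,0]},{"dp":[0,0,0],"turn":[0,0,0]},{"dp":[0,0,0],"turn":[0,0,0]},{"dp":[0,0,0],"turn":[0,0,0]}]' --hand 0.034 --squeeze 20

```text
time: 35.65
tool_pos: [0.4378, 0.2427, 0.0511]
tool_rot: [1.714, 1.569, 3.114]
contact_force: [0.1, -0.7, 4.0]
opening: 0.0437
```

Run:
```python
from h import *
stat()
```

```text
t 35.65 tcp [0.4378 0.2427 0.0511] jawhead 80.19 down [-0.0013  0.     -1.    ] op 0.0437 F [ 0.1 -0.7  4. ] q [ 3.530e-01  5.170e-01  1.808e+00  1.000e-03  8.180e-01 -1.047e+00]
```

Jar gripped at 43.7 mm. Lifting.

move_arm --deltas '[{"dp":[-0.02,0,0],"turn":[0,0,0]},{"dp":[-0.06,0,0],"turn":[0,0,0]},{"dp":[-0.1,0,0],"turn":[0,0,0]},{"dp":[-0.14,0,0],"turn":[0,0,0]},{"dp":[-0.175,0,0],"turn":[0,0,0]},{"dp":[-0.18,0,0],"turn":[0,0,0]},{"dp":[-0.18,0,0],"turn":[0,0,0]}]'

```text
time: 36.35
tool_pos: [0.438, 0.2427, 0.231]
tool_rot: [1.281, 1.57, 2.68]
contact_force: [-0.4, -0.4, -2.7]
opening: 0.0434
```

Run:
```python
from h import *
stat();go([.6425,-.2148,.231],91.05,0)
```

```text
t 36.35 tcp [0.438  0.2427 0.231 ] jawhead 80.19 down [-7.e-04  3.e-04 -1.e+00] op 0.0434 F [-0.4 -0.4 -2.7] q [ 3.530e-01  2.940e-01  1.581e+00  1.000e-03  1.267e+00 -1.047e+00]
a 91.05 dp [-3.000e-04 -2.794e-01 -4.160e-01] turn [-10.86   0.02  -0.04] rows 10.0
```

move_arm --deltas '[{"dp":[0,-0.014,-0.021],"turn":[-0.5,0,0]},{"dp":[0,-0.039,-0.058],"turn":[-1.5,0,0]},{"dp":[0,-0.064,-0.095],"turn":[-2.5,0,0]},{"dp":[0,-0.089,-0.132],"turn":[-3.5,0,0]},{"dp":[0,-0.115,-0.171],"turn":[-4.5,0,0]},{"dp":[0,-0.141,-0.21],"turn":[-5.5,0,0]},{"dp":[0,-0.167,-0.249],"turn":[-6.5,0,0]},{"dp":[0,-0.193,-0.288],"turn":[-7.5,0,0]},{"dp":[0,-0.219,-0.326],"turn":[-8.5,0,0]},{"dp":[0,-0.245,-0.365],"turn":[-9.5,0,0]}]'

```text
time: 37.35
tool_pos: [0.6167, -0.1601, 0.2272]
tool_rot: [1.272, 1.564, 2.838]
contact_force: [0.6, 0.0, -2.8]
opening: 0.044
```

move_arm --deltas '[{"dp":[0,-0.022,-0.032],"turn":[-0.9,0,0]},{"dp":[0,-0.0345,-0.051],"turn":[-1.36,0,0]},{"dp":[0,-0.0345,-0.051],"turn":[-1.36,0,0]},{"dp":[0,-0.0345,-0.051],"turn":[-1.36,0,0]},{"dp":[0,-0.0345,-0.051],"turn":[-1.36,0,0]}]'

```text
time: 37.85
tool_pos: [0.6508, -0.2086, 0.2291]
tool_rot: [1.231, 1.566, 2.821]
contact_force: [0.1, 0.6, -2.2]
opening: 0.0442
```

Run:
```python
from h import *
stat();go([.6425,-.2148,.09],91.05,0)
im,d,i=grab('wrist','w26.png')
```

```text
t 37.85 tcp [ 0.6508 -0.2086  0.2291] jawhead 91.1 down [-0.0043  0.0014 -1.    ] op 0.0442 F [ 0.1  0.6 -2.2] q [-0.422  0.65   1.006 -0.     1.49  -2.012]
a 91.05 dp [ 0.1391  0.0078 -0.0063] turn [ 0.05  0.09 -0.24] rows 2.8
```

View pics/w26.png

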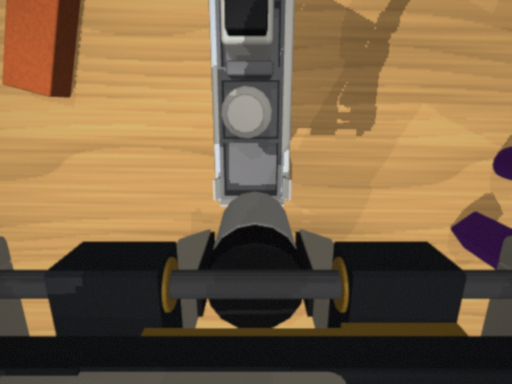

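Wrist view: tall bottle at (247,112) px, the far bay free at (252,165). The jar is still about 8 mm off, so I'll correct that before descending.

move_arm --deltas '[{"dp":[0.0,0.0078,-0.0063],"turn":[0,0,0]},{"dp":[0.03,0.0078,-0.0063],"turn":[0,0,0]},{"dp":[0.06,0.0078,-0.0063],"turn":[0,0,0]},{"dp":[0.08,0.0078,-0.0063],"turn":[0,0,0]},{"dp":[0.08,0.0078,-0.0063],"turn":[0,0,0]},{"dp":[0.08,0.0078,-0.0063],"turn":[0,0,0]}]'

```text
time: 38.5
tool_pos: [0.6436, -0.2163, 0.1515]
tool_rot: [1.949, 1.57, -2.745]
contact_force: [0.3, 0.4, -2.3]
opening: 0.0436
```

Run:
```python
from h import *
stat();go([.6425,-.2148,.085],91.05,0)
im,d,i=grab('wrist','w27.png')
```

```text
t 38.5 tcp [ 0.6436 -0.2163  0.1515] jawhead 91.07 down [-1.1e-03 -5.0e-04 -1.0e+00] op 0.0436 F [ 0.3  0.4 -2.3] q [-4.370e-01  6.870e-01  1.150e+00 -1.000e-03  1.305e+00 -2.026e+00]
a 91.05 dp [0.0665 0.001  0.0016] turn [ 0.02 -0.03 -0.06] rows 1.3
```

View pics/w27.png

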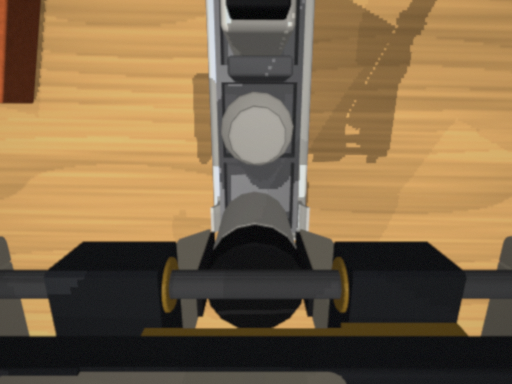

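Aligned now. Descending to the floor at TCP z of about 0.069.

move_arm --deltas '[{"dp":[0.025,0.001,0.0014],"turn":[0,0,0]},{"dp":[0.045,0.001,0.0014],"turn":[0,0,0]},{"dp":[0.06,0.001,0.0014],"turn":[0,0,0]},{"dp":[0.068,0.001,0.0014],"turn":[0,0,0]},{"dp":[0.073,0.001,0.0014],"turn":[0,0,0]},{"dp":[0.077,0.001,0.0014],"turn":[0,0,0]},{"dp":[0.08,0.001,0.0014],"turn":[0,0,0]},{"dp":[0.081,0.001,0.0014],"turn":[0,0,0]},{"dp":[0.081,0.001,0.0014],"turn":[0,0,0]}]'

```text
time: 39.45
tool_pos: [0.6426, -0.215, 0.0698]
tool_rot: [1.746, 1.569, -2.948]
contact_force: [0.0, -0.7, -2.5]
opening: 0.0434
```

Run:
```python
from h import *
stat()
im,d,i=grab('side'); cv2.imwrite('pics/side28.png',cv2.resize(im[190:290,180:340,::-1],None,fx=5,fy=5))
```

```text
t 39.45 tcp [ 0.6426 -0.215   0.0698] jawhead 91.05 down [-1.4e-03 -3.0e-04 -1.0e+00] op 0.0434 F [ 0.  -0.7 -2.5] q [-4.350e-01  7.600e-01  1.245e+00 -1.000e-03  1.138e+00 -2.024e+00]
```

View pics/side28.png

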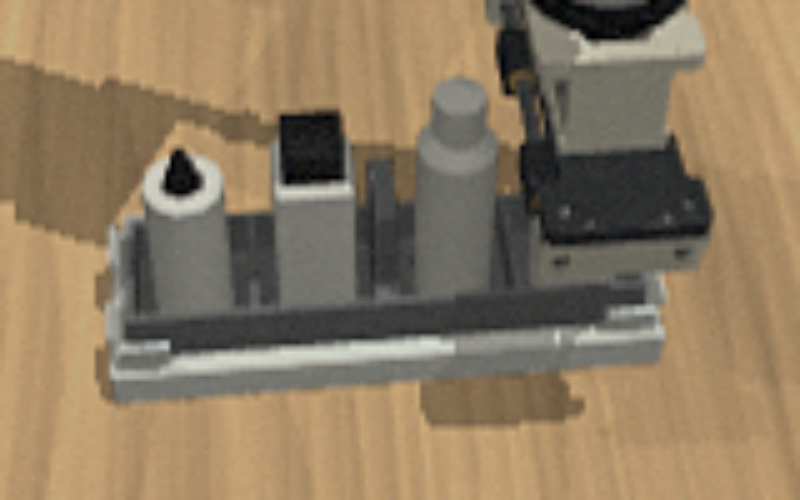

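move_arm --deltas '[{"dp":[0.0008,0,0],"turn":[0,0,0]},{"dp":[0.0016,0,0],"turn":[0,0,0]},{"dp":[0.0016,0,0],"turn":[0,0,0]}]'

```text
time: 39.8
tool_pos: [0.6429, -0.2151, 0.0691]
tool_rot: [2.634, 1.57, -2.06]
contact_force: [-0.7, 0.9, 4.9]
opening: 0.0437
```

Contact at +5 N. Release and retreat.

move_arm --deltas '[{"dp":[0,0,0],"turn":[0,0,0]},{"dp":[0,0,0],"turn":[0,0,0]},{"dp":[0,0,0],"turn":[0,0,0]},{"dp":[0,0,0],"turn":[0,0,0]},{"dp":[0,0,0],"turn":[0,0,0]}]' --hand 0.075

```text
time: 40.3
tool_pos: [0.6424, -0.2149, 0.0678]
tool_rot: [1.575, 1.569, -3.119]
contact_force: [0.3, 0.5, 0.2]
opening: 0.0738
```

move_arm --deltas '[{"dp":[-0.02,0,0],"turn":[0,0,0]},{"dp":[-0.06,0,0],"turn":[0,0,0]},{"dp":[-0.11,0,0],"turn":[0,0,0]},{"dp":[-0.16,0,0],"turn":[0,0,0]},{"dp":[-0.19,0,0],"turn":[0,0,0]},{"dp":[-0.19,0,0],"turn":[0,0,0]},{"dp":[-0.19,0,0],"turn":[0,0,0]}]'

```text
time: 41.0
tool_pos: [0.6428, -0.2149, 0.2581]
tool_rot: [1.974, 1.57, -2.72]
contact_force: [-0.0, -0.6, -1.0]
opening: 0.075
```

Run:
```python
from h import *
stat()
im,d,i=grab('wrist','w29.png')
im,d,i=grab('side','side29f.png'); cv2.imwrite('pics/side29.png',cv2.resize(im[190:290,180:340,::-1],None,fx=5,fy=5))
P=cloud(d,i);X,Y,Z=P[...,0],P[...,1],P[...,2]
for lo,hi in((.05,.06),(.02,.03)):
    s=(Z>lo)&(Z<hi)&(abs(X-.546)<.16)&(abs(Y+.215)<.06)
    print(lo,cv2.minAreaRect(P[s][:,:2].astype(np.float32)*1000))
for nm,a,h in(('noz',-97,.112),('sq',-35,.12),('tall',35,.14),('jar',97,.08)):
    cx,cy=.5453+a/1000,-.216+a*1.83e-5
    s=(abs(X-cx)<.027)&(abs(Y-cy)<.05)&(Z>.06); q=P[s]; print(nm,'top z',q[:,2].max().round(4),'exp',.029+h)
    for lo in(.065,.08,.095,.11):
        w=q[(q[:,2]>lo)&(q[:,2]<lo+.012)]
        if len(w)>5: print('  ',lo,'x mid',((w[:,0].min()+w[:,0].max())/2-cx).round(4),'ymin',(w[:,1].min()-cy).round(4))
```

```text
t 41.0 tcp [ 0.6428 -0.2149  0.2581] jawhead 91.05 down [-9.e-04 -4.e-04 -1.e+00] op 0.075 F [-0.  -0.6 -1. ] q [-4.350e-01  6.240e-01  9.760e-01 -1.000e-03  1.542e+00 -2.024e+00]
0.05 ((547.2399291992188, -217.22296142578125), (259.8854675292969, 70.19850158691406), 0.9698682427406311)
0.02 ((547.5277099609375, -223.5255584716797), (281.61590576171875, 76.78237915039062), 1.063307523727417)
noz top z 0.6111 exp 0.14100000000000001
   0.065 x mid 0.002 ymin -0.0231
   0.08 x mid 0.0022 ymin -0.0226
   0.095 x mid 0.0017 ymin -0.0222
   0.11 x mid 0.0016 ymin -0.0232
sq top z 0.6144 exp 0.149
   0.065 x mid 0.0029 ymin -0.0244
   0.08 x mid 0.0019 ymin -0.0238
   0.095 x mid 0.0022 ymin -0.0239
   0.11 x mid 0.002 ymin -0.0242
tall top z 0.6176 exp 0.169
   0.065 x mid 0.0024 ymin -0.0238
   0.08 x mid 0.002 ymin -0.0239
   0.095 x mid 0.0014 ymin -0.0237
   0.11 x mid 0.0023 ymin -0.0243
jar top z 0.6203 exp 0.109
   0.065 x mid 0.0013 ymin -0.0254
   0.08 x mid 0.0023 ymin -0.0261
   0.095 x mid 0.0019 ymin -0.0269
   0.11 x mid -0.0001 ymin -0.0242
```

View pics/side29.png

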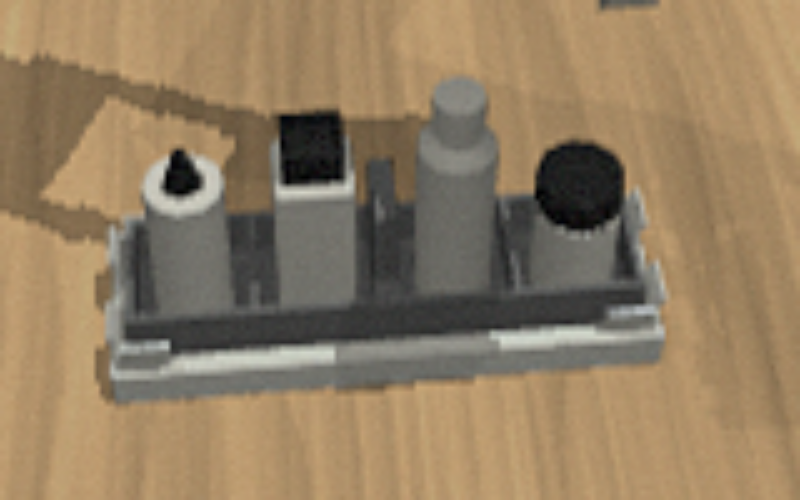

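View pics/w29.png

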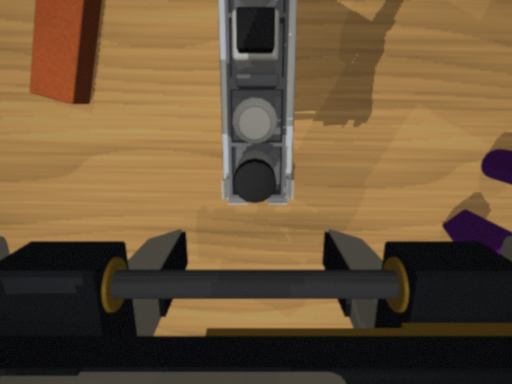

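View pics/side29f.png

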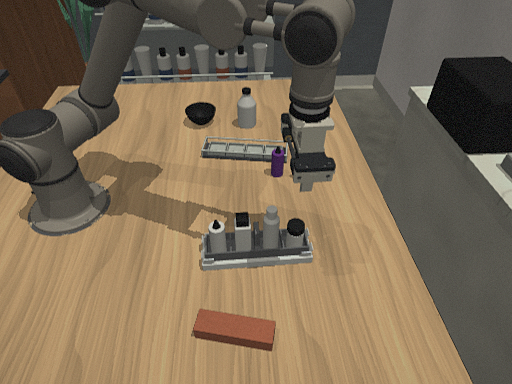

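The side view shows all four bottles upright in their bays, in the order nozzle, square, tall, jar. The rack is empty, and bowl, carton and big bottle look undisturbed. Handing in.

```bash
python3 -c "
from cell import robot
print(robot.hand_in())"
```

```text
the job is handed in; nothing more can be done
None
```

I stacked the tray on the base, let it go before touching any bottle, then moved all four bottles into its bays in reverse order. From near to far they now stand nozzle, square, tall, jar. I handed in at about 41 s of the 128 s; no verdict was reported.

**Tray:** after release, the last side view put the tray about 0.4 mm in x and 0.5 mm in y from the base centre as first measured. It was within about 0.1° of the base's direction and sat down between all four guides.

**Bottles:** each was set down until the wrist felt the floor. In the final pictures all four stand upright, and the side camera has them in line with their bay centres to about 2–3 mm in x. That camera reads x about 1.5 mm high, so the real offset is smaller.

**Surroundings:** bowl, carton and big bottle look unmoved in the final side picture; I did not measure their positions. The gripper ended open, well clear above the tray, touching nothing.

**Checks that failed or disagreed:** my numeric check of the bottle-top heights caught the gripper and gave no usable values. The settled height therefore rests on the wrist force, the tool height at contact and the pictures. The top and side cameras differed by about 3 mm in y, so I went by positions measured within the same camera.

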